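# Dry-fit a small cupboard-door frame in the glue-up jig

## Robot

A 6-joint arm with a two-finger parallel gripper is mounted at the origin on a cart in front of the work surface, level with it; the furniture and walls round the work are solid. World frame = base frame: x ahead of the robot, y to its left, z up, the work surface at z = 0. Lengths are in m, angles in rad, forces in N, time in s.
With the tool pointing down it reaches from about 0.35 to 0.975 m from the base axis. Payload 4.9 kg.
Tool frame: the origin (TCP) lies on the centre line of the jaws, within the pads' length; the fingertips stand 22 mm ahead of it and the grasp point (between the pads) lies 3 mm ahead of it; z points along the fingers, y is the line along which they close (so a half turn about z gives the same grasp; the last joint's range is limited). The gripper opens to 85 mm and grips with 20 to 120 N. Pads are 22 mm wide; open, the fingers measure 114 mm over their backs; the gripper's body (76 mm by 85 mm) begins 54 mm behind the grasp point. The pads swing forward as they close: fully open they stand 13 mm farther back than shut.
Start: joints at [-1.364, 0.053, 1.613, -0, 1.476, -0.119], TCP at [0.2, -0.592, 0.253] pointing down, gripper open.
Joint ranges: [-3.01, 3.01], [-1.01, 2.22], [0.06, 2.58], [-1.02, 4.17], [0.09, 2.62], [-3.14, 3.14]. Speed limits (rad/s): [2.57, 2.57, 3.14, 3.14, 3.14, 3.14].

## Interface

Orientations are given as a unit quaternion [x, y, z, w].
In Python, from plant import bot gives the robot as it stands. The module is installed in compiled form; this text tells all that it offers.
- The arm moves only by the tool arm_command, never from a script. Its argument "increments" is a list of rows, each an object of numbers: "ax", "ay", "az": the turn, a rotation vector about the world's x, y, z in rad; "x", "y", "z": the shift along the world's x, y, z in mm; "fingers": the opening, from 0 (shut) to 1 (fully open). In form: [{"ax": .., "ay": .., "az": .., "x": .., "y": .., "z": .., "fingers": ..}, ...]. A call has exactly 8 rows; each row shifts and turns the commanded pose from where the row before left it; what a row does not reach is not made up. A row lasts 1/10 s, in which the tool goes at most 50 mm and 8.59 degrees, less where a joint would pass 70% of its speed; a pose out of reach is approached as far as the arm can. A call is refused whole if a number of a shift passes 50 or a number of a turn 0.15, either way. A call with a gripper value outside its range is refused whole. The fingers move at their own pace and stop on an object; "force" is the grip in N (left out, the last holds). Time passes only in rows, so rows that do not move let the fingers close, or fill a call up. It gives the time, the measured TCP pose, the force, the opening and the grip force at its end, in the units of the state.
- bot.sense(): the state, without advancing time (a new reading comes with each control period).
- bot.get_image(name): name is "scene" or "top" or "wrist"; returns the picture (480x640x3 uint8, red, green, blue); there is no depth.
- bot.camera_model(name): a dict with "intrinsics" (3x3 intrinsics, pixels), "R" (3x3) and "t" (3): a world point X has camera coordinates R X + t; the wrist camera has in their place "T_tool_cam" (4x4, takes a point from camera to tool coordinates, whose origin is the TCP and whose axes are the flange's). Camera axes: x right, y down, z forward; pixel columns grow to the right and rows downward; lengths in m; the calibration is good to about 2 mm. A picture is of the moment at which its call begins: read the wrist's pose just before it. camera_model takes no time and is no camera call.
- bot.sign_off(): hands the job in; it is judged then, once.
The state is a dict: "t": time; "joints": joint angles; "joint_velocities": joint speeds; "tau": joint torques, N m; "eef_pos": TCP position; "orientation": TCP orientation; "wrist_force": force on the tool from outside, world axes, zero at the start; "torque": the same for the moment, N m; "grip_width": opening from 0.0 (shut) to 1.0 (fully open); "finger_force": force on a finger pad.
Only numpy, scipy, OpenCV 4.12 (cv2) and the standard library are available. Lean on these libraries where they do the work, as an engineer would, in place of code of your own. Each camera call takes 0.05 s, during which the arm holds its last target. There are 200 camera calls.

## Task

Dry-fit the small cupboard-door frame in the glue-up jig. Lay the two stiles face up in the jig's channels, with their feet (the ends with the longer lap) at the dark cleat: the hinge stile in the left channel and the lock stile in the right one, as seen looking from the cleat along the jig. Then bed the three rails across both stiles, flat and flush with the stiles' ends and outer edges: the widest in the foot laps, the narrowest in the housings between, the middle-sized one in the head laps; do not shift the mallet, chisel, sanding block or glue bottle.

Things in the scene. Friction and masses are not known exactly. Their poses are not given: they have to be found in the camera images.
- hinge_stile: Stile with two steel hinge leaves let into its face at the +y (outer) edge. Red-brown wood, 210 long (x), 28 wide (y), 24 thick (z), face (z) up; origin: centre of underside. Foot end x=-105, head end x=+105. Upper half cut away to seats 12 above underside, shoulders chamfered 4: foot lap x -105 to -55, housing x +1 to +31, head lap x +67 to +105. Full thickness (grip here) x -55 to +1.
- lock_stile: Stile with one round steel keyhole plate on its face at x=+49. Red-brown wood, 210 long (x), 28 wide (y), 24 thick (z), face (z) up; origin: centre of underside. Foot end x=-105, head end x=+105. Upper half cut away to seats 12 above underside, shoulders chamfered 4: foot lap x -105 to -55, housing x +1 to +31, head lap x +67 to +105. Full thickness (grip here) x -55 to +1.
- foot_rail: Bottom rail of the frame, the widest of the three rails. Plain reddish-brown wood strip, 46 wide (x), 130 long (y), 12 thick (z), lying flat on the table; ends and faces alike. Origin: centre of underside. Its place: in the foot laps, flush with the stiles' foot ends (centre at x=-82 in a stile's frame), 4 clear of the shoulder.
- lock_rail: Middle rail of the frame, the narrowest of the three rails. Plain reddish-brown wood strip, 22 wide (x), 130 long (y), 12 thick (z), lying flat on the table; ends and faces alike. Origin: centre of underside. Its place: in the 30 wide housings (centre at x=+16 in a stile's frame), 4 to spare on each side.
- head_rail: Top rail of the frame, the middle-sized of the three rails. Plain reddish-brown wood strip, 34 wide (x), 130 long (y), 12 thick (z), lying flat on the table; ends and faces alike. Origin: centre of underside. Its place: in the head laps, flush with the stiles' head ends (centre at x=+88 in a stile's frame), 4 clear of the shoulder.
- jig: Fixed pale plywood jig, 270 (x) x 184 (y) x 12; origin: centre of underside. Dark cleat across its foot end (x -131 to -110, top at z 20). Two channels along x, floors at z 12, centred at y=+51 (left) and y=-51 (right), 38 wide, x -110 to +110, between low chamfered battens and a head stop (tops at z 19). A centred stile has 5 to spare all round; rails bed with undersides at z 24.
- mallet: Wooden carpenter's mallet lying on its side, 250 x 119 x 62. Not part of the job; must stay where it lies. Origin: centre of its underside.
- chisel: Wide bench chisel with a wooden handle, 239 long. Not part of the job; must stay where it lies. Origin: centre of its underside.
- sanding_block: Cork sanding block, 51 x 78 x 30. Not part of the job; must stay where it lies. Origin: centre of its underside.
- glue_bottle: White glue bottle with blue cap, standing, 56 across and 180 tall. Not part of the job; must stay where it lies. Origin: centre of its underside.
Mind the look-alikes: they are no part of the job. Leave any grey look-alike of the foot_rail alone.

How it is judged:
At the end, for the whole second after the job is handed in: Stiles face up in their channels, feet at the cleat (9 mm, 0.1 rad), hinge stile left, lock stile right; each rail seated on both stiles in its own laps or housings (10 mm along, 12 mm across, 3 mm in height, 0.1 rad); all at rest; the four named bystanders within 30 mm of their start (x of hinge_stile in the frame of jig between -0.009 and 0.009 m and y of hinge_stile in the frame of jig between 0.042 and 0.06 m and z of hinge_stile in the frame of jig between 0.009 and 0.015 m and angle between the x axis of each of hinge_stile, lock_stile and the x axis of jig, either way round below 0.1 rad and angle between each of hinge_stile, lock_stile's own z axis and vertical below 0.08 rad and x of lock_stile in the frame of jig between -0.009 and 0.009 m and y of lock_stile in the frame of jig between -0.06 and -0.042 m and z of lock_stile in the frame of jig between 0.009 and 0.015 m and x of foot_rail in the frame of hinge_stile between -0.092 and -0.072 m and y of foot_rail in the frame of hinge_stile between -0.063 and -0.039 m and z of foot_rail in the frame of hinge_stile between 0.009 and 0.015 m and x of foot_rail in the frame of lock_stile between -0.092 and -0.072 m and y of foot_rail in the frame of lock_stile between 0.039 and 0.063 m and z of foot_rail in the frame of lock_stile between 0.009 and 0.015 m and angle between the y axis of each of foot_rail, lock_rail, head_rail and the y axis of jig, either way round below 0.1 rad and x of lock_rail in the frame of hinge_stile between 0.006 and 0.026 m and y of lock_rail in the frame of hinge_stile between -0.063 and -0.039 m and z of lock_rail in the frame of hinge_stile between 0.009 and 0.015 m and x of lock_rail in the frame of lock_stile between 0.006 and 0.026 m and y of lock_rail in the frame of lock_stile between 0.039 and 0.063 m and z of lock_rail in the frame of lock_stile between 0.009 and 0.015 m and x of head_rail in the frame of hinge_stile between 0.078 and 0.098 m and y of head_rail in the frame of hinge_stile between -0.063 and -0.039 m and z of head_rail in the frame of hinge_stile between 0.009 and 0.015 m and x of head_rail in the frame of lock_stile between 0.078 and 0.098 m and y of head_rail in the frame of lock_stile between 0.039 and 0.063 m and z of head_rail in the frame of lock_stile between 0.009 and 0.015 m and linear speed of each of hinge_stile, lock_stile, foot_rail, lock_rail, head_rail below 0.02 m/s); the robot touches nothing.
It fails at once if the mallet is shifted (distance of mallet from where it was at the start of the episode above 0.03 m).
It fails at once if the chisel is shifted (distance of chisel from where it was at the start of the episode above 0.03 m).
It fails at once if the sanding block is shifted (distance of sanding_block from where it was at the start of the episode above 0.03 m).
It fails at once if the glue bottle is shifted (distance of glue_bottle from where it was at the start of the episode above 0.03 m).
It also fails if it takes over 118 s, if anything falls off the work surface, if the arm or the gripper's body presses on something with over 40 N, if the wrist force passes 120 N, or if a joint passes its speed limit or range.

## Working session

There is one attempt and no reset: what is moved stays moved. The work goes in short steps, Python scripts to look and compute and a tool call to move; the robot and the scene stay as the last step left them, time stands still between calls to the robot, and variables do not carry over. Pictures are saved under pics/ and viewed, at most 14 in all, crops included, and the job is handed in when it is done.

Besides the shell and the picture viewer there is one more tool, called after "Call:" in YAML: its name, and indented under it one key for each argument. arm_command: Moves the arm, as the interface text tells. Its arguments: {"type":"object","properties":{"increments":{"type":"array"},"force":{"type":"number"}},"required":["increments"]}

```bash
mkdir -p pics; python3 - <<'E'
from plant import bot
import cv2
for n in("top","scene"):
    cv2.imwrite(f"pics/{n}0.png",bot.get_image(n)[:,:,::-1])
    m=bot.camera_model(n);print(n,m)
print(bot.camera_model("wrist"));print(bot.sense())
E
```

```text
top {'intrinsics': array([[453.11996297,   0.        , 315.46411925],
       [  0.        , 453.11996297, 235.62814798],
       [  0.        ,   0.        ,   1.        ]]), 'R': array([[ 0.02588029, -0.99948614,  0.01891188],
       [-0.99122586, -0.02811023, -0.12915535],
       [ 0.1296206 , -0.01540337, -0.99144402]]), 't': array([0.08438903, 0.56885469, 1.31969888])}
scene {'intrinsics': array([[487.64243109,   0.        , 323.08904846],
       [  0.        , 487.64243109, 239.62074607],
       [  0.        ,   0.        ,   1.        ]]), 'R': array([[-0.73318437, -0.6796848 ,  0.02166198],
       [-0.28885683,  0.28243938, -0.91476211],
       [ 0.61563171, -0.6769465 , -0.40341174]]), 't': array([0.48429755, 0.18019998, 1.14651975])}
{'intrinsics': array([[432.06796453,   0.        , 314.60620679],
       [  0.        , 432.06796453, 244.41570283],
       [  0.        ,   0.        ,   1.        ]]), 'T_tool_cam': array([[ 4.54883758e-04, -9.60931447e-01, -2.76786105e-01,
         7.04306854e-02],
       [ 9.99999885e-01,  3.95183238e-04,  2.71472103e-04,
        -2.13729927e
[... 182 characters left out ...]
: 0.1, 'joints': array([-1.36403463e+00,  5.33112709e-02,  1.61417096e+00,  3.37794838e-05,
        1.47601491e+00, -1.18954631e-01]), 'joint_velocities': array([-0.00031759, -0.00192335, -0.00288161,  0.00207786, -0.0004045 ,
        0.00127981]), 'tau': array([ 6.28771741e-04, -3.94904137e+01, -3.71362031e+01, -4.18770128e-05,
        3.90852729e-03,  2.51693655e-05]), 'eef_pos': array([ 0.1999179 , -0.59160299,  0.25216473]), 'orientation': array([ 9.86767708e-01,  1.62137545e-01, -2.49973207e-05, -9.52066033e-04]), 'wrist_force': array([-0.25574789,  0.38356874, -0.04058244]), 'torque': array([-0.07659758, -0.04254577, -0.01646334]), 'finger_force': 0.0, 'grip_width': 1.0009795377308786}
```

View pics/top0.png

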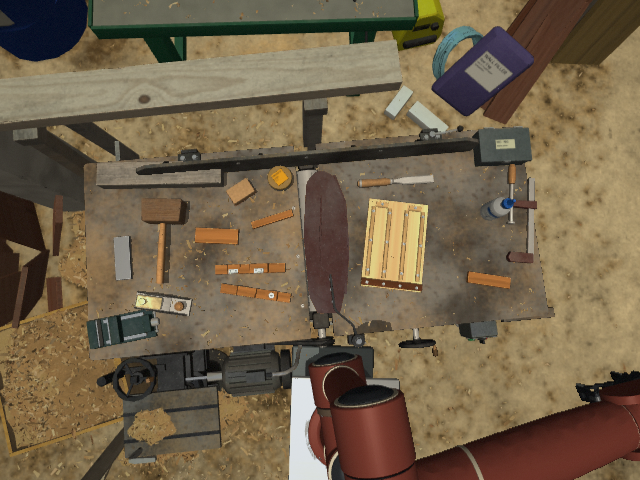

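View pics/scene0.png

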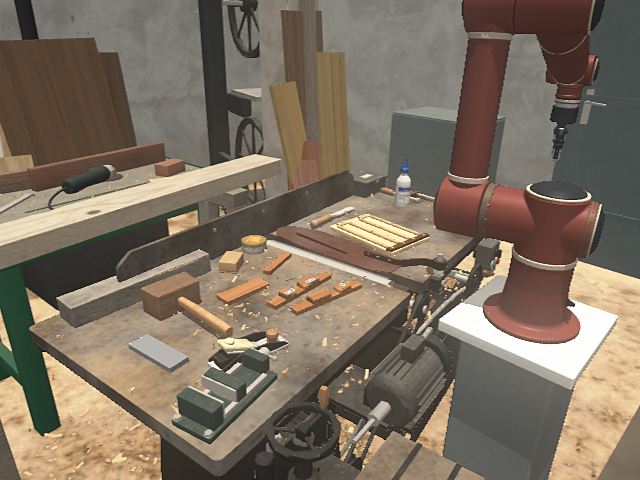

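```bash
python3 - <<'E'
import cv2
a=cv2.imread("pics/top0.png")
def crop(x0,y0,x1,y1,s,n,im=a): cv2.imwrite(n,cv2.resize(im[y0:y1,x0:x1],None,fx=s,fy=s,interpolation=cv2.INTER_CUBIC))
crop(185,195,315,305,6,"pics/c1.png")
crop(355,190,515,300,5,"pics/c2.png")
E
```

```text
(no output)
```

View pics/c1.png

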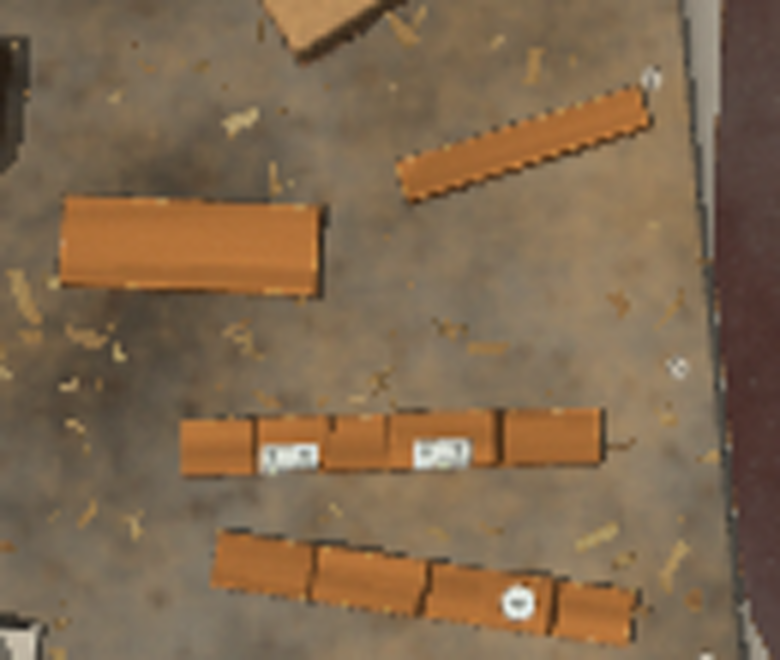

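View pics/c2.png

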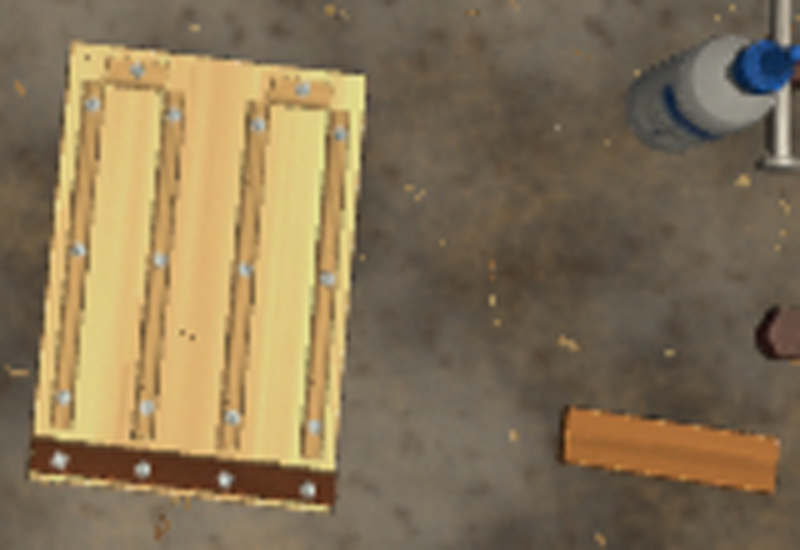

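```bash
cat > h.py <<'E'
import numpy as np, cv2
from scipy.spatial.transform import Rotation as Rn
from scipy.optimize import least_squares
def cam(bot,name,s=None):
    m=bot.camera_model(name)
    K=np.array(m["intrinsics"])
    if name!="wrist": return K,np.array(m["R"]),np.array(m["t"])
    T=np.eye(4); T[:3,:3]=Rn.from_quat(s["orientation"]).as_matrix(); T[:3,3]=s["eef_pos"]
    W=np.linalg.inv(T@np.array(m["T_tool_cam"]))
    return K,W[:3,:3],W[:3,3]
def plane(c,uv,z):
    K,R,t=c; o=-R.T@t
    d=R.T@np.linalg.solve(K,np.array([uv[0],uv[1],1.])); return o+d*(z-o[2])/d[2]
def proj(c,X):
    K,R,t=c; p=K@(R@np.asarray(X,float)+t); return p[:2]/p[2]
def tri(c1,p1,c2,p2):
    f=lambda X:np.r_[proj(c1,X)-p1,proj(c2,X)-p2]
    r=least_squares(f,plane(c1,p1,.02)); return r.x,np.abs(r.fun).max()
E
python3 - <<'E'
from plant import bot
from h import *
np.set_printoptions(precision=4,suppress=True)
c=cam(bot,"top")
def q(n,pts,x0,y0,s,z):
    P=np.array([plane(c,(x0+p[0]/s-.4,y0+p[1]/s-.4),z) for p in pts]);print(n,P.mean(0)[:2],'\n',P[:,:2])
# corners
q("foot",[(65,197),(322,205),(320,296),(60,287)],185,195,6,.012)
q("lock",[(397,158),(640,87),(652,122),(410,202)],185,195,6,.012)
q("hinge",[(181,421),(603,408),(603,463),(181,476)],185,195,6,.018)
q("lockst",[(219,530),(636,592),(630,643),(212,585)],185,195,6,.018)
q("jig",[(72,42),(366,75),(332,510),(30,478)],355,190,5,.012)
q("head",[(568,405),(779,438),(775,492),(563,462)],355,190,5,.012)
print(plane(c,(345,300),.1),plane(c,(320,170),.1))
E
```

```text
foot [0.561  0.3993] 
 [[0.5843 0.4646]
 [0.5839 0.3347]
 [0.5375 0.3335]
 [0.5384 0.4643]]
lock [0.6192 0.2332] 
 [[0.6091 0.2979]
 [0.6494 0.1757]
 [0.6314 0.169 ]
 [0.5867 0.2903]]
hinge [0.4646 0.293 ] 
 [[0.4722 0.3987]
 [0.4844 0.1886]
 [0.4569 0.1877]
 [0.4449 0.3972]]
lockst [0.393  0.2741] 
 [[0.4186 0.377 ]
 [0.3935 0.1691]
 [0.3683 0.1712]
 [0.3915 0.379 ]]
jig [ 0.5497 -0.1426] 
 [[ 0.6913 -0.0627]
 [ 0.6759 -0.2449]
 [ 0.4086 -0.2227]
 [ 0.423  -0.0403]]
head [ 0.4506 -0.4293] 
 [[ 0.4757 -0.3668]
 [ 0.4591 -0.4953]
 [ 0.4265 -0.4918]
 [ 0.4411 -0.3631]]
[0.3785 0.0133 0.1   ] [0.7506 0.0926 0.1   ]
```

Call:
arm_command:
  increments:
    - {"x": 22, "y": 21, "z": 5, "az": -0.026}
    - {"x": 22, "y": 21, "z": 5, "az": -0.026}
    - {"x": 22, "y": 21, "z": 5, "az": -0.026}
    - {"x": 22, "y": 21, "z": 5, "az": -0.026}
    - {"x": 22, "y": 21, "z": 5, "az": -0.026}
    - {"x": 22, "y": 21, "z": 5, "az": -0.026}
    - {"x": 22, "y": 21, "z": 5, "az": -0.026}
    - {"x": 22, "y": 21, "z": 5, "az": -0.026}

```text
validation failed for argument at $.in...
```

Call:
arm_command:
  increments:
    - {"x": 24, "y": 23, "z": 5, "az": -0.029}
    - {"x": 24, "y": 23, "z": 5, "az": -0.029}
    - {"x": 24, "y": 23, "z": 5, "az": -0.029}
    - {"x": 24, "y": 23, "z": 5, "az": -0.029}
    - {"x": 24, "y": 23, "z": 5, "az": -0.029}
    - {"x": 24, "y": 23, "z": 5, "az": -0.029}
    - {"x": 24, "y": 23, "z": 5, "az": -0.029}
    - {}

```text
validation failed for argument at $.in...
```

```bash
cat > snap.py <<'E'
import sys,pickle
from plant import bot
from h import *
np.set_printoptions(precision=4,suppress=True)
n=sys.argv[1]
s=bot.sense(); im=bot.get_image("wrist")
cv2.imwrite(f"pics/{n}.png",im[:,:,::-1]); pickle.dump(cam(bot,"wrist",s),open(n+".pkl","wb"))
R=Rn.from_quat(s["orientation"]).as_matrix()
print(s["t"],s["eef_pos"],"tool x",R[:,0],"z",R[:,2],s["joints"],s["grip_width"])
E
python3 snap.py w1
```

```text
0.1 [ 0.1999 -0.5916  0.2522] tool x [0.9474 0.32   0.0003] z [-0.0004  0.0019 -1.    ] [-1.364   0.0533  1.6142  0.      1.476  -0.119 ] 1.0009795377308786
```

View pics/w1.png

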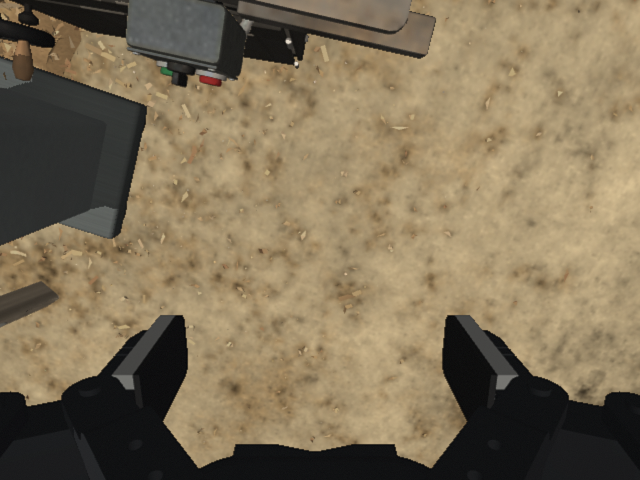

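Call:
arm_command:
  increments:
    - {"ax": 0, "ay": 0, "az": -0.026, "x": 22, "y": 21, "z": 5, "fingers": 1}
    - {"ax": 0, "ay": 0, "az": -0.026, "x": 22, "y": 21, "z": 5, "fingers": 1}
    - {"ax": 0, "ay": 0, "az": -0.026, "x": 22, "y": 21, "z": 5, "fingers": 1}
    - {"ax": 0, "ay": 0, "az": -0.026, "x": 22, "y": 21, "z": 5, "fingers": 1}
    - {"ax": 0, "ay": 0, "az": -0.026, "x": 22, "y": 21, "z": 5, "fingers": 1}
    - {"ax": 0, "ay": 0, "az": -0.026, "x": 22, "y": 21, "z": 5, "fingers": 1}
    - {"ax": 0, "ay": 0, "az": -0.026, "x": 22, "y": 21, "z": 5, "fingers": 1}
    - {"ax": 0, "ay": 0, "az": -0.026, "x": 22, "y": 21, "z": 5, "fingers": 1}

```text
t: 0.95
eef_pos: [0.3767, -0.423, 0.2931]
orientation: [0.998, 0.058, -0.0, -0.0]
wrist_force: [-0.6, -0.2, 0.6]
grip_width: 1.001
finger_force: 0.0
```

Call:
arm_command:
  increments:
    - {"ax": 0, "ay": 0, "az": -0.029, "x": 24, "y": 24, "z": 5, "fingers": 1}
    - {"ax": 0, "ay": 0, "az": -0.029, "x": 24, "y": 24, "z": 5, "fingers": 1}
    - {"ax": 0, "ay": 0, "az": -0.029, "x": 24, "y": 24, "z": 5, "fingers": 1}
    - {"ax": 0, "ay": 0, "az": -0.029, "x": 24, "y": 24, "z": 5, "fingers": 1}
    - {"ax": 0, "ay": 0, "az": -0.029, "x": 24, "y": 24, "z": 5, "fingers": 1}
    - {"ax": 0, "ay": 0, "az": -0.029, "x": 24, "y": 24, "z": 5, "fingers": 1}
    - {"ax": 0, "ay": 0, "az": -0.029, "x": 24, "y": 24, "z": 5, "fingers": 1}
    - {"ax": 0, "ay": 0, "az": 0, "x": 0, "y": 0, "z": 0, "fingers": 1}

```text
t: 1.75
eef_pos: [0.5461, -0.2535, 0.3287]
orientation: [0.999, -0.04, 0.001, -0.0]
wrist_force: [-0.4, -0.4, 0.2]
grip_width: 1.002
finger_force: 0.0
```

```bash
python3 snap.py w2
```

```text
1.75 [ 0.5461 -0.2535  0.3287] tool x [ 0.9967 -0.0809  0.0011] z [ 0.0012  0.0007 -1.    ] [-0.5586 -0.0355  1.5773  0.0012  1.5992  1.0932] 1.0017893991980529
```

View pics/w2.png

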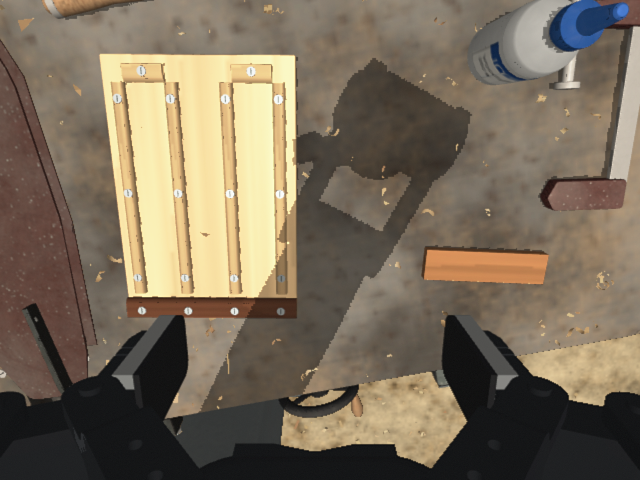

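```bash
python3 - <<'E'
from plant import bot
from h import *
import pickle
np.set_printoptions(precision=4,suppress=True)
c=cam(bot,"top"); w=pickle.load(open("w2.pkl","rb"))
T=[(93,104),(174,115),(257,125),(340,134),(79,250),(160,260),(245,270),(328,279),(64,399),(147,407),(232,418),(314,427),(72,42),(366,75),(568,405),(779,438),(775,492),(563,462)]
W=[(117,99),(170,99),(225,99),(279,99),(127,194),(179,194),(230,194),(280,193),(138,279),(184,279),(234,279),(281,279),(100,55),(297,55),(426,247),(547,252),(546,284),(424,278)]
for a,b in zip(T,W):
    X,r=tri(c,(355+a[0]/5-.4,190+a[1]/5-.4),w,b); z=.019 if len(W) and b[1]<600 else 0
    print(X,round(r,2),plane(w,b,.019)[:2],plane(w,b,.012)[:2])
print("cleat",plane(w,(128,318),.0),plane(w,(297,318),.0),plane(w,(127,298),.02),plane(w,(297,298),.02))
E
```

```text
[ 0.6505 -0.0748  0.0216] 0.13 [ 0.6507 -0.0737] [ 0.6513 -0.0706]
[ 0.6465 -0.1243  0.0209] 0.25 [ 0.6467 -0.1237] [ 0.6472 -0.1215]
[ 0.6424 -0.1756  0.0187] 0.33 [ 0.6425 -0.1757] [ 0.6429 -0.1743]
[ 0.6383 -0.2266  0.0184] 0.31 [ 0.6384 -0.2266] [ 0.6387 -0.2261]
[ 0.561  -0.0668  0.0229] 0.1 [ 0.5605 -0.065 ] [ 0.5596 -0.0618]
[ 0.5563 -0.1169  0.0185] 0.08 [ 0.5563 -0.1171] [ 0.5553 -0.1148]
[ 0.5522 -0.1683  0.0191] 0.13 [ 0.5522 -0.1682] [ 0.5512 -0.1667]
[ 0.5489 -0.2184  0.0181] 0.37 [ 0.5492 -0.2184] [ 0.5481 -0.2177]
[ 0.4703 -0.0592  0.0206] 0.07 [ 0.4698 -0.0585] [ 0.4674 -0.0552]
[ 0.4671 -0.1086  0.0228] 0.07 [ 0.4658 -0.1072] [ 0.4634 -0.1048]
[ 0.4619 -0.1605  0.02  ] 0.02 [ 0.4616 -0.1602] [ 0.4591 -0.1586]
[ 0.4578 -0.2101  0.0196] 0.01 [ 0.4576 -0.21  ] [ 0.455  -0.2093]
[ 0.6912 -0.0628  0.0119] 0.03 [ 0.69  -0.066] [ 0.6912 -0.0628]
[ 0.6773 -0.2468  0.0051] 0.04 [ 0.6753 -0.2472] [ 0.6763 -0.247 ]
[ 0.4765 -0.3674  0.0056] 0.53 [ 0.4808 -0.364 ] [ 0.4786 -0.3657]
[ 0.4594 -0.4987  0.0024] 0.28 [ 0.4652 -0.4897] [ 0.4627 -0.4935]
[ 0.427  -0.4936  0.0138] 0.82 [ 0.4293 -0.4911] [ 0.4263 -0.4948]
[ 0.4415 -0.3647  0.0061] 0.17 [ 0.4465 -0.3615] [ 0.4438 -0.3632]
cleat [ 0.4175 -0.0291  0.    ] [ 0.402  -0.2212  0.    ] [ 0.4496 -0.043   0.02  ] [ 0.4349 -0.2251  0.02  ]
```

Call:
arm_command:
  increments:
    - {"ax": 0, "ay": 0, "az": 0.107, "x": -3, "y": 34, "z": 0, "fingers": 1}
    - {"ax": 0, "ay": 0, "az": 0.107, "x": -3, "y": 34, "z": 0, "fingers": 1}
    - {"ax": 0, "ay": 0, "az": 0.107, "x": -3, "y": 34, "z": 0, "fingers": 1}
    - {"ax": 0, "ay": 0, "az": 0.107, "x": -3, "y": 34, "z": 0, "fingers": 1}
    - {"ax": 0, "ay": 0, "az": 0.107, "x": -3, "y": 34, "z": 0, "fingers": 1}
    - {"ax": 0, "ay": 0, "az": 0.107, "x": -3, "y": 34, "z": 0, "fingers": 1}
    - {"ax": 0, "ay": 0, "az": 0.107, "x": -3, "y": 34, "z": 0, "fingers": 1}
    - {"ax": 0, "ay": 0, "az": 0.107, "x": -3, "y": 34, "z": 0, "fingers": 1}

```text
t: 2.6
eef_pos: [0.5193, 0.016, 0.3278]
orientation: [0.926, 0.377, -0.0, 0.0]
wrist_force: [0.4, -0.4, 0.2]
grip_width: 1.001
finger_force: 0.0
```

Call:
arm_command:
  increments:
    - {"ax": 0, "ay": 0, "az": 0.107, "x": -3, "y": 34, "z": 0, "fingers": 1}
    - {"ax": 0, "ay": 0, "az": 0.107, "x": -3, "y": 34, "z": 0, "fingers": 1}
    - {"ax": 0, "ay": 0, "az": 0.107, "x": -3, "y": 34, "z": 0, "fingers": 1}
    - {"ax": 0, "ay": 0, "az": 0.107, "x": -3, "y": 34, "z": 0, "fingers": 1}
    - {"ax": 0, "ay": 0, "az": 0.107, "x": -3, "y": 34, "z": 0, "fingers": 1}
    - {"ax": 0, "ay": 0, "az": 0.107, "x": -3, "y": 34, "z": 0, "fingers": 1}
    - {"ax": 0, "ay": 0, "az": 0.107, "x": -3, "y": 34, "z": 0, "fingers": 0.6}
    - {"ax": 0, "ay": 0, "az": 0, "x": 0, "y": 0, "z": 0, "fingers": 0.6}

```text
t: 3.4
eef_pos: [0.4984, 0.2556, 0.3275]
orientation: [0.723, 0.69, -0.0, -0.001]
wrist_force: [0.4, -1.0, -0.2]
grip_width: 0.691
finger_force: 0.0
```

```bash
python3 snap.py w3
```

```text
3.4 [0.4984 0.2556 0.3275] tool x [0.0467 0.9989 0.0001] z [-0.0013  0.0002 -1.    ] [ 0.3408 -0.1347  1.6725  0.0006  1.605   0.3875] 0.6910255637561576
```

View pics/w3.png

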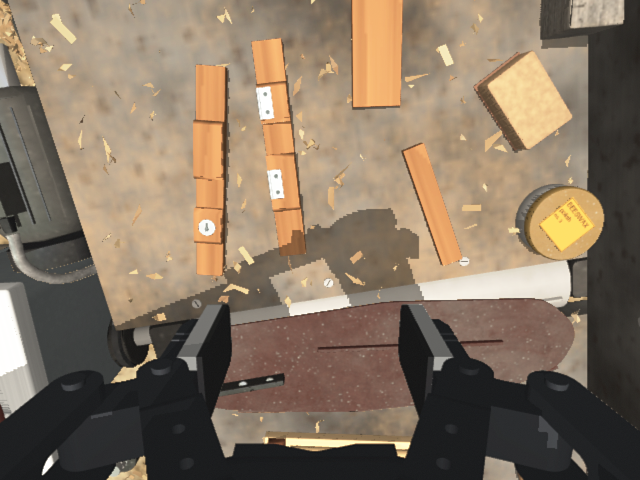

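```bash
python3 - <<'E'
from plant import bot
from h import *
import pickle
np.set_printoptions(precision=4,suppress=True)
c=cam(bot,"top"); w=pickle.load(open("w3.pkl","rb"))
def ends(n,a,b,z):
    A=np.mean([plane(w,p,z)[:2] for p in a],0);B=np.mean([plane(w,p,z)[:2] for p in b],0)
    print(n,A,B,"mid",(A+B)/2,"ang",np.arctan2(*(B-A)[::-1]),"len",np.linalg.norm(B-A))
ends("hinge",[(277,254),(305,251)],[(253,41),(281,38)],.012)
ends("hinge block",[(275,212),(301,209)],[(266,156),(294,153)],.024)
ends("lock",[(196,65),(227,66)],[(197,275),(223,275)],.012)
ends("lock block",[(194,122),(227,123)],[(195,179),(224,180)],.024)
ends("lockrail",[(403,151),(422,144)],[(442,265),(461,260)],.012)
ends("footrail far",[(352,107),(400,107)],[(355,0),(402,0)],.012)
# heights
for n,a,s,b in [("keyhole",(518,603),6,(207,227)),("leaf1",(289,458),6,(265,103)),("leaf2",(441,454),6,(276,184)),("footrail cornr",(320,296),6,(352,107)),("footrail corner2",(322,205),6,(400,107)),("lockrail",(397,158),6,(422,144)),("lr2",(652,122),6,(442,265))]:
    print(n,*tri(c,(185+a[0]/s-.4,195+a[1]/s-.4),w,b))
E
```

```text
hinge [0.4702 0.1925] [0.4607 0.3996] mid [0.4654 0.296 ] ang 1.6168486012452579 len 0.2073181389607892
hinge block [0.4708 0.2402] [0.4665 0.2955] mid [0.4686 0.2679] ang 1.647279484988873 len 0.05547087601469086
lock [0.4068 0.3797] [0.3817 0.1712] mid [0.3942 0.2754] ang -1.6907380748293215 len 0.20995388789519634
lock block [0.4028 0.3283] [0.3958 0.2747] mid [0.3993 0.3015] ang -1.7018219749899934 len 0.05404347473802138
lockrail [0.5969 0.2954] [0.6403 0.1735] mid [0.6186 0.2344] ang -1.228185927831503 len 0.12942063911416782
footrail far [0.5611 0.3353] [0.564  0.4275] mid [0.5625 0.3814] ang 1.539442591866611 len 0.09233012573621867
keyhole [0.3871 0.2266 0.0218] 0.19240966713880425
leaf1 [0.4553 0.3436 0.0199] 0.07071992836947061
leaf2 [0.4604 0.2672 0.023 ] 0.46318058578179944
footrail cornr [ 0.5397  0.3368 -0.0093] 0.009533534873810368
footrail corner2 [0.5834 0.3341 0.0162] 0.037517411834215864
lockrail [0.6082 0.2979 0.0046] 0.6893219514989255
lr2 [0.6321 0.1691 0.0062] 0.11891159329974244
```

Call:
arm_command:
  increments:
    - {"ax": 0, "ay": 0, "az": 0.013, "x": -4, "y": 1.5, "z": -30, "fingers": 0.6}
    - {"ax": 0, "ay": 0, "az": 0.013, "x": -4, "y": 1.5, "z": -30, "fingers": 0.6}
    - {"ax": 0, "ay": 0, "az": 0.013, "x": -4, "y": 1.5, "z": -30, "fingers": 0.6}
    - {"ax": 0, "ay": 0, "az": 0.013, "x": -4, "y": 1.5, "z": -30, "fingers": 0.6}
    - {"ax": 0, "ay": 0, "az": 0.013, "x": -4, "y": 1.5, "z": -30, "fingers": 0.6}
    - {"ax": 0, "ay": 0, "az": 0.013, "x": -4, "y": 1.5, "z": -30, "fingers": 0.6}
    - {"ax": 0, "ay": 0, "az": 0.013, "x": -4, "y": 1.5, "z": -30, "fingers": 0.6}
    - {"ax": 0, "ay": 0, "az": 0.013, "x": -4, "y": 1.5, "z": 0, "fingers": 0.6}

```text
t: 4.25
eef_pos: [0.4639, 0.2628, 0.1131]
orientation: [0.689, 0.725, -0.005, -0.002]
wrist_force: [-0.9, -0.3, -0.3]
grip_width: 0.593
finger_force: 0.0
```

```bash
python3 snap.py w4
```

```text
4.25 [0.4639 0.2628 0.1131] tool x [-0.0507  0.9987 -0.0039] z [-0.0092 -0.0044 -0.9999] [ 0.3761 -0.0293  1.94   -0.0007  1.241   0.3256] 0.5929152718316661
```

View pics/w4.png

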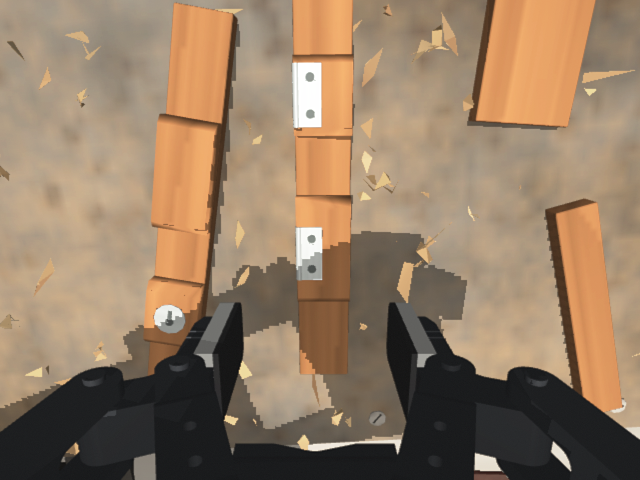

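```bash
python3 - <<'E'
from h import *
import pickle
w=pickle.load(open("w4.pkl","rb"))
for z,p in [(.024,(302,300)),(.024,(350,300)),(.024,(296,197)),(.024,(352,197)),(.012,(300,374)),(.012,(348,374))]:
    print(plane(w,p,z))
from plant import bot; print(bot.sense()["eef_pos"])
E
```

```text
[0.45761479 0.24132661 0.024     ]
[0.48287702 0.24271921 0.024     ]
[0.45231075 0.29597283 0.024     ]
[0.47979664 0.29742399 0.024     ]
[0.45824767 0.18889249 0.012     ]
[0.4864178  0.19049874 0.012     ]
[0.46498926 0.26391188 0.11587172]
```

Call:
arm_command:
  increments:
    - {"ax": 0, "ay": 0, "az": 0, "x": 0, "y": 0, "z": 0, "fingers": 0.6}
    - {"ax": 0, "ay": 0, "az": 0, "x": 0, "y": 0, "z": -10, "fingers": 0.6}
    - {"ax": 0, "ay": 0, "az": 0, "x": 0, "y": 0, "z": -10, "fingers": 0.6}
    - {"ax": 0, "ay": 0, "az": 0, "x": 0, "y": 0, "z": -10, "fingers": 0.6}
    - {"ax": 0, "ay": 0, "az": 0, "x": 0, "y": 0, "z": 0, "fingers": 0.6}
    - {"ax": 0, "ay": 0, "az": 0, "x": 0, "y": 0, "z": 0, "fingers": 0.6}
    - {"ax": 0, "ay": 0, "az": 0, "x": 0, "y": 0, "z": 0, "fingers": 0.6}
    - {"ax": 0, "ay": 0, "az": 0, "x": 0, "y": 0, "z": 0, "fingers": 0.6}

```text
t: 5.1
eef_pos: [0.4674, 0.2661, 0.0888]
orientation: [0.688, 0.726, 0.0, 0.0]
wrist_force: [0.3, 0.6, 0.1]
grip_width: 0.601
finger_force: 0.0
```

```bash
cat > st.py <<'E'
from plant import bot
from h import *
np.set_printoptions(precision=4,suppress=True)
s=bot.sense();R=Rn.from_quat(s["orientation"]).as_matrix()
print(s["t"],s["eef_pos"],"yaw",np.arctan2(R[1,0],R[0,0]),"z",R[:,2],s["grip_width"],s["wrist_force"],"j6",s["joints"][5])
E
python3 st.py
```

```text
5.1 [0.4674 0.2661 0.0888] yaw 1.6238742847614864 z [ 0.0008  0.0003 -1.    ] 0.6014073906943237 [0.3486 0.6316 0.0735] j6 0.3260647345572054
```

Call:
arm_command:
  increments:
    - {"ax": 0, "ay": 0, "az": 0, "x": 0, "y": 2, "z": -20, "fingers": 0.6}
    - {"ax": 0, "ay": 0, "az": 0, "x": 0, "y": 0, "z": -20, "fingers": 0.6}
    - {"ax": 0, "ay": 0, "az": 0, "x": 0, "y": 0, "z": -12, "fingers": 0.6}
    - {"ax": 0, "ay": 0, "az": 0, "x": 0, "y": 0, "z": -7, "fingers": 0.6}
    - {"ax": 0, "ay": 0, "az": 0, "x": 0, "y": 0, "z": 0, "fingers": 0.6}
    - {"ax": 0, "ay": 0, "az": 0, "x": 0, "y": 0, "z": 0, "fingers": 0.2}
    - {"ax": 0, "ay": 0, "az": 0, "x": 0, "y": 0, "z": 0, "fingers": 0.1}
    - {"ax": 0, "ay": 0, "az": 0, "x": 0, "y": 0, "z": 0, "fingers": 0}
  force: 50

```text
t: 5.9
eef_pos: [0.468, 0.2683, 0.0306]
orientation: [0.688, 0.726, 0.001, 0.001]
wrist_force: [-0.3, -0.2, 3.4]
grip_width: 0.316
finger_force: 52.9
```

Call:
arm_command:
  increments:
    - {"ax": 0, "ay": 0, "az": 0, "x": 0, "y": 0, "z": 0, "fingers": 0}
    - {"ax": 0, "ay": 0, "az": 0, "x": 0, "y": 0, "z": 0, "fingers": 0}
    - {"ax": 0, "ay": 0, "az": 0, "x": 0, "y": 0, "z": 10, "fingers": 0}
    - {"ax": 0, "ay": 0, "az": 0, "x": 0, "y": 0, "z": 30, "fingers": 0}
    - {"ax": 0, "ay": 0, "az": 0, "x": 0, "y": 0, "z": 40, "fingers": 0}
    - {"ax": 0, "ay": 0, "az": 0, "x": 0, "y": 0, "z": 40, "fingers": 0}
    - {"ax": 0, "ay": 0, "az": 0, "x": 0, "y": 0, "z": 40, "fingers": 0}
    - {"ax": 0, "ay": 0, "az": 0, "x": 0, "y": 0, "z": 10, "fingers": 0}

```text
t: 6.7
eef_pos: [0.4691, 0.2688, 0.2052]
orientation: [0.688, 0.726, 0.004, 0.002]
wrist_force: [0.2, 0.1, -0.4]
grip_width: 0.313
finger_force: 52.4
```

```bash
python3 st.py
```

```text
6.7 [0.4691 0.2688 0.2052] yaw 1.6239068569851158 z [ 0.0082  0.0033 -1.    ] 0.3127589635858528 [ 0.228   0.067  -0.4171] j6 0.32952981721547403
```

Call:
arm_command:
  increments:
    - {"ax": 0, "ay": 0, "az": -0.122, "x": 4.2, "y": -25.5, "z": 0, "fingers": 0}
    - {"ax": 0, "ay": 0, "az": -0.122, "x": 4.2, "y": -25.5, "z": 0, "fingers": 0}
    - {"ax": 0, "ay": 0, "az": -0.122, "x": 4.2, "y": -25.5, "z": 0, "fingers": 0}
    - {"ax": 0, "ay": 0, "az": -0.122, "x": 4.2, "y": -25.5, "z": 0, "fingers": 0}
    - {"ax": 0, "ay": 0, "az": -0.122, "x": 4.2, "y": -25.5, "z": 0, "fingers": 0}
    - {"ax": 0, "ay": 0, "az": -0.122, "x": 4.2, "y": -25.5, "z": 0, "fingers": 0}
    - {"ax": 0, "ay": 0, "az": -0.122, "x": 4.2, "y": -25.5, "z": 0, "fingers": 0}
    - {"ax": 0, "ay": 0, "az": -0.122, "x": 4.2, "y": -25.5, "z": 0, "fingers": 0}

```text
t: 7.5
eef_pos: [0.4997, 0.0629, 0.1977]
orientation: [0.949, 0.316, -0.001, -0.0]
wrist_force: [0.5, 0.5, -1.3]
grip_width: 0.311
finger_force: 52.4
```

Call:
arm_command:
  increments:
    - {"ax": 0, "ay": 0, "az": -0.122, "x": 4.2, "y": -25.5, "z": 0, "fingers": 0}
    - {"ax": 0, "ay": 0, "az": -0.122, "x": 4.2, "y": -25.5, "z": 0, "fingers": 0}
    - {"ax": 0, "ay": 0, "az": -0.122, "x": 4.2, "y": -25.5, "z": 0, "fingers": 0}
    - {"ax": 0, "ay": 0, "az": -0.122, "x": 4.2, "y": -25.5, "z": 0, "fingers": 0}
    - {"ax": 0, "ay": 0, "az": -0.122, "x": 4.2, "y": -25.5, "z": 0, "fingers": 0}
    - {"ax": 0, "ay": 0, "az": -0.122, "x": 4.2, "y": -25.5, "z": 0, "fingers": 0}
    - {"ax": 0, "ay": 0, "az": 0, "x": 0, "y": 0, "z": 0, "fingers": 0}
    - {"ax": 0, "ay": 0, "az": 0, "x": 0, "y": 0, "z": 0, "fingers": 0}

```text
t: 8.3
eef_pos: [0.525, -0.089, 0.198]
orientation: [0.999, -0.042, -0.001, -0.001]
wrist_force: [-0.4, 0.6, -1.3]
grip_width: 0.315
finger_force: 52.3
```

```bash
python3 st.py
```

```text
8.3 [ 0.525 -0.089  0.198] yaw -0.08391493444729685 z [-0.0025  0.0013 -1.    ] 0.3152594600722507 [-0.3557  0.5583 -1.3135] j6 1.346691969163883
```

Call:
arm_command:
  increments:
    - {"ax": 0, "ay": 0, "az": -0.003, "x": 2.5, "y": -0.5, "z": -30, "fingers": 0}
    - {"ax": 0, "ay": 0, "az": 0, "x": 0, "y": 0, "z": -30, "fingers": 0}
    - {"ax": 0, "ay": 0, "az": 0, "x": 0, "y": 0, "z": -30, "fingers": 0}
    - {"ax": 0, "ay": 0, "az": 0, "x": 0, "y": 0, "z": -20, "fingers": 0}
    - {"ax": 0, "ay": 0, "az": 0, "x": 0, "y": 0, "z": -15, "fingers": 0}
    - {"ax": 0, "ay": 0, "az": 0, "x": 0, "y": 0, "z": -5, "fingers": 0}
    - {"ax": 0, "ay": 0, "az": 0, "x": 0, "y": 0, "z": 0, "fingers": 0}
    - {"ax": 0, "ay": 0, "az": 0, "x": 0, "y": 0, "z": 0, "fingers": 0}

```text
t: 9.1
eef_pos: [0.5292, -0.0896, 0.0705]
orientation: [0.999, -0.043, 0.001, 0.0]
wrist_force: [0.7, -0.3, -0.2]
grip_width: 0.309
finger_force: 52.3
```

```bash
python3 st.py; python3 snap.py w5; python3 -c "
import cv2;a=cv2.imread('pics/w5.png');cv2.imwrite('pics/w5.png',a)"
```

```text
9.1 [ 0.5292 -0.0896  0.0705] yaw -0.08668609306218199 z [ 0.002  -0.0005 -1.    ] 0.30859895051866487 [ 0.6517 -0.314  -0.1521] j6 1.3509495124809867
9.1 [ 0.5292 -0.0896  0.0705] tool x [ 0.9962 -0.0866  0.002 ] z [ 0.002  -0.0005 -1.    ] [-0.3065  0.0311  1.9599  0.0001  1.1486  1.3509] 0.30859895051866487
```

View pics/w5.png

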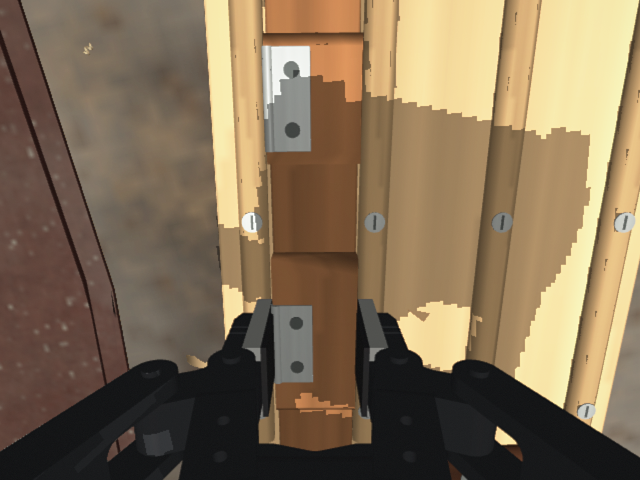

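```bash
python3 - <<'E'
from h import *
import pickle
w=pickle.load(open("w5.pkl","rb"))
J=np.array([.550,-.1425]);c,s=np.cos(-.087),np.sin(-.087)
def j(p,z):
    d=plane(w,p,z)[:2]-J; return np.array([c*d[0]+s*d[1],-s*d[0]+c*d[1]])
for p,z in [((314,253),.064),((316,163),.064),((312,34),.064),((317,408),.064),((252,223),.019),((375,223),.019),((502,223),.019),((625,223),.019),((586,411),.019)]: print(p,j(p,z))
E
```

```text
(314, 253) [0.00538854 0.0512595 ]
(316, 163) [0.0329627 0.0506842]
(312, 34) [0.06745834 0.0518251 ]
(317, 408) [-0.05072882  0.05019969]
(252, 223) [0.00443952 0.07679767]
(375, 223) [0.00447465 0.02622295]
(502, 223) [ 0.00451092 -0.0260061 ]
(625, 223) [ 0.00454605 -0.07659947]
(586, 411) [-0.08582746 -0.0762284 ]
```

Call:
arm_command:
  increments:
    - {"ax": 0, "ay": 0, "az": 0, "x": -2.5, "y": 0, "z": -8, "fingers": 0}
    - {"ax": 0, "ay": 0, "az": 0, "x": 0, "y": 0, "z": -7, "fingers": 0}
    - {"ax": 0, "ay": 0, "az": 0, "x": 0, "y": 0, "z": -6, "fingers": 0}
    - {"ax": 0, "ay": 0, "az": 0, "x": 0, "y": 0, "z": -4, "fingers": 0}
    - {"ax": 0, "ay": 0, "az": 0, "x": 0, "y": 0, "z": -2, "fingers": 0}
    - {"ax": 0, "ay": 0, "az": 0, "x": 0, "y": 0, "z": 0, "fingers": 0}
    - {"ax": 0, "ay": 0, "az": 0, "x": 0, "y": 0, "z": 0, "fingers": 0}
    - {"ax": 0, "ay": 0, "az": 0, "x": 0, "y": 0, "z": 0, "fingers": 0}

```text
t: 9.95
eef_pos: [0.526, -0.0897, 0.0426]
orientation: [0.999, -0.044, 0.0, 0.0]
wrist_force: [-2.1, 0.7, 2.8]
grip_width: 0.311
finger_force: 52.8
```

```bash
python3 st.py
```

```text
9.95 [ 0.526  -0.0897  0.0426] yaw -0.08722133980563841 z [ 0.0001 -0.0001 -1.    ] 0.31091171814789714 [-2.0715  0.6577  2.8266] j6 1.349674393304563
```

Call:
arm_command:
  increments:
    - {"ax": 0, "ay": 0, "az": 0, "x": 0, "y": 0, "z": 0, "fingers": 0.5}
    - {"ax": 0, "ay": 0, "az": 0, "x": 0, "y": 0, "z": 0, "fingers": 0.55}
    - {"ax": 0, "ay": 0, "az": 0, "x": 0, "y": 0, "z": 0, "fingers": 0.55}
    - {"ax": 0, "ay": 0, "az": 0, "x": 0, "y": 0, "z": 15, "fingers": 0.55}
    - {"ax": 0, "ay": 0, "az": 0, "x": 0, "y": 0, "z": 35, "fingers": 0.55}
    - {"ax": 0, "ay": 0, "az": 0, "x": 0, "y": 0, "z": 40, "fingers": 0.6}
    - {"ax": 0, "ay": 0, "az": 0, "x": 0, "y": 0, "z": 40, "fingers": 0.6}
    - {"ax": 0, "ay": 0, "az": 0, "x": 0, "y": 0, "z": 30, "fingers": 0.6}

```text
t: 10.75
eef_pos: [0.5267, -0.0898, 0.2067]
orientation: [0.999, -0.044, 0.002, 0.001]
wrist_force: [1.2, -0.6, 0.4]
grip_width: 0.602
finger_force: 0.0
```

Call:
arm_command:
  increments:
    - {"ax": 0, "ay": 0, "az": 0.11, "x": -9.2, "y": 28, "z": 0, "fingers": 0.6}
    - {"ax": 0, "ay": 0, "az": 0.11, "x": -9.2, "y": 28, "z": 0, "fingers": 0.6}
    - {"ax": 0, "ay": 0, "az": 0.11, "x": -9.2, "y": 28, "z": 0, "fingers": 0.6}
    - {"ax": 0, "ay": 0, "az": 0.11, "x": -9.2, "y": 28, "z": 0, "fingers": 0.6}
    - {"ax": 0, "ay": 0, "az": 0.11, "x": -9.2, "y": 28, "z": 0, "fingers": 0.6}
    - {"ax": 0, "ay": 0, "az": 0.11, "x": -9.2, "y": 28, "z": 0, "fingers": 0.6}
    - {"ax": 0, "ay": 0, "az": 0.11, "x": -9.2, "y": 28, "z": 0, "fingers": 0.6}
    - {"ax": 0, "ay": 0, "az": 0.11, "x": -9.2, "y": 28, "z": 0, "fingers": 0.6}

```text
t: 11.55
eef_pos: [0.4519, 0.1355, 0.2036]
orientation: [0.922, 0.388, 0.001, 0.0]
wrist_force: [0.1, 0.6, 1.0]
grip_width: 0.598
finger_force: 0.0
```

Call:
arm_command:
  increments:
    - {"ax": 0, "ay": 0, "az": 0.11, "x": -9.2, "y": 28, "z": 0, "fingers": 0.6}
    - {"ax": 0, "ay": 0, "az": 0.11, "x": -9.2, "y": 28, "z": 0, "fingers": 0.6}
    - {"ax": 0, "ay": 0, "az": 0.11, "x": -9.2, "y": 28, "z": 0, "fingers": 0.6}
    - {"ax": 0, "ay": 0, "az": 0.11, "x": -9.2, "y": 28, "z": 0, "fingers": 0.6}
    - {"ax": 0, "ay": 0, "az": 0.11, "x": -9.2, "y": 28, "z": 0, "fingers": 0.6}
    - {"ax": 0, "ay": 0, "az": 0.11, "x": -9.2, "y": 28, "z": 0, "fingers": 0.6}
    - {"ax": 0, "ay": 0, "az": 0, "x": 0, "y": 0, "z": 0, "fingers": 0.6}
    - {"ax": 0, "ay": 0, "az": 0, "x": 0, "y": 0, "z": 0, "fingers": 0.6}

```text
t: 12.35
eef_pos: [0.397, 0.3026, 0.2031]
orientation: [0.748, 0.664, 0.0, 0.0]
wrist_force: [-0.8, -0.3, 1.2]
grip_width: 0.604
finger_force: 0.0
```

```bash
python3 st.py
```

```text
12.35 [0.397  0.3026 0.2031] yaw 1.452983209831186 z [ 0.001 -0.    -1.   ] 0.60415102633899 [-0.7604 -0.3289  1.1729] j6 0.6202297719588749
```

Call:
arm_command:
  increments:
    - {"ax": 0, "ay": 0, "az": 0, "x": 0, "y": -1, "z": -40, "fingers": 0.6}
    - {"ax": 0, "ay": 0, "az": 0, "x": 0, "y": 0, "z": -40, "fingers": 0.6}
    - {"ax": 0, "ay": 0, "az": 0, "x": 0, "y": 0, "z": -35, "fingers": 0.6}
    - {"ax": 0, "ay": 0, "az": 0, "x": 0, "y": 0, "z": -25, "fingers": 0.6}
    - {"ax": 0, "ay": 0, "az": 0, "x": 0, "y": 0, "z": -15, "fingers": 0.6}
    - {"ax": 0, "ay": 0, "az": 0, "x": 0, "y": 0, "z": -10, "fingers": 0.6}
    - {"ax": 0, "ay": 0, "az": 0, "x": 0, "y": 0, "z": -7, "fingers": 0.6}
    - {"ax": 0, "ay": 0, "az": 0, "x": 0, "y": 0, "z": 0, "fingers": 0.6}

```text
t: 13.15
eef_pos: [0.3971, 0.3009, 0.0301]
orientation: [0.748, 0.664, -0.0, -0.0]
wrist_force: [0.1, -0.8, 0.2]
grip_width: 0.6
finger_force: 0.0
```

Call:
arm_command:
  increments:
    - {"ax": 0, "ay": 0, "az": 0, "x": 0, "y": 0, "z": 0, "fingers": 0.6}
    - {"ax": 0, "ay": 0, "az": 0, "x": 0, "y": 0, "z": 0, "fingers": 0.2}
    - {"ax": 0, "ay": 0, "az": 0, "x": 0, "y": 0, "z": 0, "fingers": 0.1}
    - {"ax": 0, "ay": 0, "az": 0, "x": 0, "y": 0, "z": 0, "fingers": 0}
    - {"ax": 0, "ay": 0, "az": 0, "x": 0, "y": 0, "z": 0, "fingers": 0}
    - {"ax": 0, "ay": 0, "az": 0, "x": 0, "y": 0, "z": 0, "fingers": 0}
    - {"ax": 0, "ay": 0, "az": 0, "x": 0, "y": 0, "z": 0, "fingers": 0}
    - {"ax": 0, "ay": 0, "az": 0, "x": 0, "y": 0, "z": 0, "fingers": 0}

```text
t: 13.95
eef_pos: [0.398, 0.302, 0.0315]
orientation: [0.748, 0.664, 0.001, 0.0]
wrist_force: [-0.7, -0.4, 5.9]
grip_width: 0.313
finger_force: 51.5
```

```bash
python3 st.py
```

```text
13.95 [0.398  0.302  0.0315] yaw 1.4529395627133839 z [ 0.0019  0.001  -1.    ] 0.3132860999518337 [-0.6901 -0.427   5.9062] j6 0.6178919156706211
```

Call:
arm_command:
  increments:
    - {"ax": 0, "ay": 0, "az": 0, "x": 0, "y": 0, "z": 10, "fingers": 0}
    - {"ax": 0, "ay": 0, "az": 0, "x": 0, "y": 0, "z": 30, "fingers": 0}
    - {"ax": 0, "ay": 0, "az": 0, "x": 0, "y": 0, "z": 40, "fingers": 0}
    - {"ax": 0, "ay": 0, "az": 0, "x": 0, "y": 0, "z": 40, "fingers": 0}
    - {"ax": 0, "ay": 0, "az": 0, "x": 0, "y": 0, "z": 40, "fingers": 0}
    - {"ax": 0, "ay": 0, "az": 0, "x": 0, "y": 0, "z": 10, "fingers": 0}
    - {"ax": 0, "ay": 0, "az": 0.1, "x": 7.5, "y": -31, "z": 0, "fingers": 0}
    - {"ax": 0, "ay": 0, "az": 0.1, "x": 7.5, "y": -31, "z": 0, "fingers": 0}

```text
t: 14.75
eef_pos: [0.4115, 0.239, 0.2]
orientation: [0.675, 0.738, -0.0, -0.0]
wrist_force: [0.7, -0.5, -1.9]
grip_width: 0.308
finger_force: 50.8
```

Call:
arm_command:
  increments:
    - {"ax": 0, "ay": 0, "az": 0.1, "x": 7.5, "y": -31, "z": 0, "fingers": 0}
    - {"ax": 0, "ay": 0, "az": 0.1, "x": 7.5, "y": -31, "z": 0, "fingers": 0}
    - {"ax": 0, "ay": 0, "az": 0.1, "x": 7.5, "y": -31, "z": 0, "fingers": 0}
    - {"ax": 0, "ay": 0, "az": 0.1, "x": 7.5, "y": -31, "z": 0, "fingers": 0}
    - {"ax": 0, "ay": 0, "az": 0.1, "x": 7.5, "y": -31, "z": 0, "fingers": 0}
    - {"ax": 0, "ay": 0, "az": 0.1, "x": 7.5, "y": -31, "z": 0, "fingers": 0}
    - {"ax": 0, "ay": 0, "az": 0.1, "x": 7.5, "y": -31, "z": 0, "fingers": 0}
    - {"ax": 0, "ay": 0, "az": 0.1, "x": 7.5, "y": -31, "z": 0, "fingers": 0}

```text
t: 15.55
eef_pos: [0.4712, -0.0097, 0.1989]
orientation: [0.336, 0.942, -0.0, -0.001]
wrist_force: [0.2, 0.3, -1.1]
grip_width: 0.312
finger_force: 50.8
```

Call:
arm_command:
  increments:
    - {"ax": 0, "ay": 0, "az": 0.1, "x": 7.5, "y": -31, "z": 0, "fingers": 0}
    - {"ax": 0, "ay": 0, "az": 0.1, "x": 7.5, "y": -31, "z": 0, "fingers": 0}
    - {"ax": 0, "ay": 0, "az": 0.1, "x": 7.5, "y": -31, "z": 0, "fingers": 0}
    - {"ax": 0, "ay": 0, "az": 0.1, "x": 7.5, "y": -31, "z": 0, "fingers": 0}
    - {"ax": 0, "ay": 0, "az": 0.1, "x": 7.5, "y": -31, "z": 0, "fingers": 0}
    - {"ax": 0, "ay": 0, "az": 0.1, "x": 7.5, "y": -28, "z": 0, "fingers": 0}
    - {"ax": 0, "ay": 0, "az": 0, "x": 0, "y": 0, "z": 0, "fingers": 0}
    - {"ax": 0, "ay": 0, "az": 0, "x": 0, "y": 0, "z": 0, "fingers": 0}

```text
t: 16.35
eef_pos: [0.5162, -0.1914, 0.1989]
orientation: [0.045, 0.999, 0.001, -0.001]
wrist_force: [-0.6, 0.6, -0.7]
grip_width: 0.313
finger_force: 50.7
```

```bash
python3 st.py
```

```text
16.35 [ 0.5162 -0.1914  0.1989] yaw 3.0508387728542488 z [-0.0025  0.0017 -1.    ] 0.3134503889370396 [-0.6373  0.5829 -0.7053] j6 -1.9705675472305648
```

Call:
arm_command:
  increments:
    - {"ax": 0, "ay": 0, "az": 0.004, "x": 1.5, "y": 0, "z": -30, "fingers": 0}
    - {"ax": 0, "ay": 0, "az": 0, "x": 0, "y": 0, "z": -30, "fingers": 0}
    - {"ax": 0, "ay": 0, "az": 0, "x": 0, "y": 0, "z": -30, "fingers": 0}
    - {"ax": 0, "ay": 0, "az": 0, "x": 0, "y": 0, "z": -25, "fingers": 0}
    - {"ax": 0, "ay": 0, "az": 0, "x": 0, "y": 0, "z": -13, "fingers": 0}
    - {"ax": 0, "ay": 0, "az": 0, "x": 0, "y": 0, "z": 0, "fingers": 0}
    - {"ax": 0, "ay": 0, "az": 0, "x": 0, "y": 0, "z": 0, "fingers": 0}
    - {"ax": 0, "ay": 0, "az": 0, "x": 0, "y": 0, "z": 0, "fingers": 0}

```text
t: 17.15
eef_pos: [0.5198, -0.192, 0.0743]
orientation: [0.042, 0.999, -0.001, 0.002]
wrist_force: [0.3, -0.4, -0.7]
grip_width: 0.308
finger_force: 50.7
```

```bash
python3 st.py; python3 snap.py w6
```

```text
17.15 [ 0.5198 -0.192   0.0743] yaw 3.0569665443751983 z [ 0.0029 -0.0015 -1.    ] 0.3082115242634581 [ 0.2951 -0.4337 -0.6541] j6 -1.9743782295310104
17.15 [ 0.5198 -0.192   0.0743] tool x [-0.9964  0.0845 -0.0031] z [ 0.0029 -0.0015 -1.    ] [-0.4882  0.0648  1.9177  0.0001  1.1558 -1.9744] 0.3082115242634581
```

View pics/w6.png

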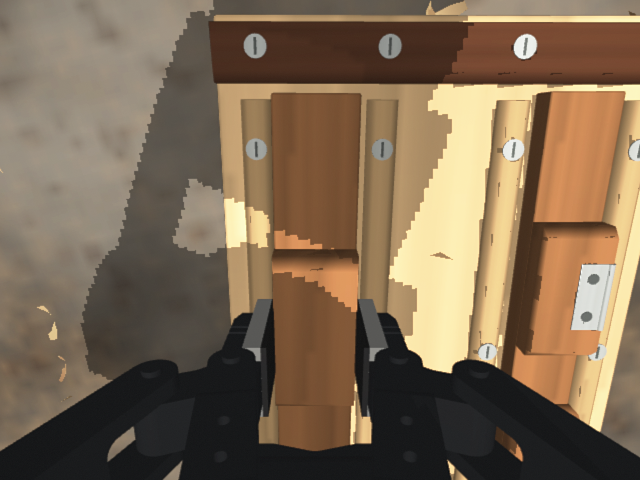

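```bash
python3 - <<'E'
from h import *
import pickle
w=pickle.load(open("w6.pkl","rb"))
J=np.array([.550,-.1425]);c,s=np.cos(-.087),np.sin(-.087)
def j(p,z):
    d=plane(w,p,z)[:2]-J; return np.array([c*d[0]+s*d[1],-s*d[0]+c*d[1]])*1e3
for n,p,z in [("hfoot",(538,93),.024),("hfoot",(625,92),.024),("h-55",(532,223),.036),("h-55",(615,226),.036),("h+1 top",(527,352),.036),("h+1",(600,354),.036),
 ("lfoot",(273,94),.055),("lfoot",(361,94),.055),("l-55",(273,250),.067),("l-55",(357,250),.067),("l+1",(316,404),.067),
 ("cleat",(217,83),.02),("cleat",(470,83),.02),("s",(256,149),.019),("s",(382,149),.019),("s",(513,150),.019)]: print(n,j(p,z).round(1))
E
```

```text
hfoot [-105.9   31.8]
hfoot [-106.3   64.4]
h-55 [-58.7  30.6]
h-55 [-57.6  62.3]
h+1 top [-3.7 36.4]
h+1 [-2.9 66.9]
lfoot [-103.7  -64.7]
lfoot [-103.8  -37.7]
l-55 [-57.2 -64.7]
l-55 [-57.2 -38.6]
l+1 [ -1.2 -51.1]
cleat [-109.4  -89.3]
cleat [-109.6    7.3]
s [-84.7 -75.4]
s [-84.8 -25. ]
s [-84.6  27.4]
```

Call:
arm_command:
  increments:
    - {"ax": 0, "ay": 0, "az": 0, "x": -1, "y": 0, "z": -9, "fingers": 0}
    - {"ax": 0, "ay": 0, "az": 0, "x": 0, "y": 0, "z": -8, "fingers": 0}
    - {"ax": 0, "ay": 0, "az": 0, "x": 0, "y": 0, "z": -6, "fingers": 0}
    - {"ax": 0, "ay": 0, "az": 0, "x": 0, "y": 0, "z": -4, "fingers": 0}
    - {"ax": 0, "ay": 0, "az": 0, "x": 0, "y": 0, "z": -2, "fingers": 0}
    - {"ax": 0, "ay": 0, "az": 0, "x": 0, "y": 0, "z": 0, "fingers": 0}
    - {"ax": 0, "ay": 0, "az": 0, "x": 0, "y": 0, "z": 0, "fingers": 0}
    - {"ax": 0, "ay": 0, "az": 0, "x": 0, "y": 0, "z": 0, "fingers": 0}

```text
t: 18.0
eef_pos: [0.5176, -0.1917, 0.0436]
orientation: [0.042, 0.999, -0.0, -0.0]
wrist_force: [-1.6, 0.7, 3.2]
grip_width: 0.313
finger_force: 51.2
```

```bash
python3 st.py
```

```text
18.0 [ 0.5176 -0.1917  0.0436] yaw 3.056822206729652 z [-0. -0. -1.] 0.3131090598357859 [-1.5976  0.7084  3.1909] j6 -1.9754586725769308
```

Call:
arm_command:
  increments:
    - {"ax": 0, "ay": 0, "az": 0, "x": 0, "y": 0, "z": 0, "fingers": 0.5}
    - {"ax": 0, "ay": 0, "az": 0, "x": 0, "y": 0, "z": 0, "fingers": 0.55}
    - {"ax": 0, "ay": 0, "az": 0, "x": 0, "y": 0, "z": 0, "fingers": 0.55}
    - {"ax": 0, "ay": 0, "az": 0, "x": 0, "y": 0, "z": 15, "fingers": 0.55}
    - {"ax": 0, "ay": 0, "az": 0, "x": 0, "y": 0, "z": 30, "fingers": 0.55}
    - {"ax": 0, "ay": 0, "az": 0, "x": 0, "y": 0, "z": 40, "fingers": 0.7}
    - {"ax": 0, "ay": 0, "az": 0, "x": 0, "y": 0, "z": 40, "fingers": 0.7}
    - {"ax": 0, "ay": 0, "az": 0, "x": 0, "y": 0, "z": 20, "fingers": 0.7}

```text
t: 18.8
eef_pos: [0.5193, -0.1925, 0.1942]
orientation: [0.042, 0.999, -0.002, 0.004]
wrist_force: [0.5, -0.4, 0.7]
grip_width: 0.697
finger_force: 0.0
```

Call:
arm_command:
  increments:
    - {"ax": 0, "ay": 0, "az": -0.1345, "x": -5.5, "y": -19.8, "z": 0, "fingers": 0.7}
    - {"ax": 0, "ay": 0, "az": -0.1345, "x": -5.5, "y": -19.8, "z": 0, "fingers": 0.7}
    - {"ax": 0, "ay": 0, "az": -0.1345, "x": -5.5, "y": -19.8, "z": 0, "fingers": 0.7}
    - {"ax": 0, "ay": 0, "az": -0.1345, "x": -5.5, "y": -19.8, "z": 0, "fingers": 0.7}
    - {"ax": 0, "ay": 0, "az": -0.1345, "x": -5.5, "y": -19.8, "z": 0, "fingers": 0.7}
    - {"ax": 0, "ay": 0, "az": -0.1345, "x": -5.5, "y": -19.8, "z": 0, "fingers": 0.7}
    - {"ax": 0, "ay": 0, "az": -0.1345, "x": -5.5, "y": -19.8, "z": 0, "fingers": 0.7}
    - {"ax": 0, "ay": 0, "az": -0.1345, "x": -5.5, "y": -19.8, "z": 0, "fingers": 0.7}

```text
t: 19.6
eef_pos: [0.4734, -0.3509, 0.1897]
orientation: [0.551, 0.835, -0.0, 0.001]
wrist_force: [-0.3, 0.7, 0.4]
grip_width: 0.696
finger_force: 0.0
```

Call:
arm_command:
  increments:
    - {"ax": 0, "ay": 0, "az": -0.1345, "x": -5.5, "y": -19.8, "z": -20, "fingers": 0.7}
    - {"ax": 0, "ay": 0, "az": -0.1345, "x": -5.5, "y": -19.8, "z": -20, "fingers": 0.7}
    - {"ax": 0, "ay": 0, "az": -0.1345, "x": -5.5, "y": -19.8, "z": -20, "fingers": 0.7}
    - {"ax": 0, "ay": 0, "az": -0.1345, "x": -5.5, "y": -19.8, "z": -20, "fingers": 0.7}
    - {"ax": 0, "ay": 0, "az": 0, "x": 0, "y": 0, "z": 0, "fingers": 0.7}
    - {"ax": 0, "ay": 0, "az": 0, "x": 0, "y": 0, "z": 0, "fingers": 0.7}
    - {"ax": 0, "ay": 0, "az": 0, "x": 0, "y": 0, "z": 0, "fingers": 0.7}
    - {"ax": 0, "ay": 0, "az": 0, "x": 0, "y": 0, "z": 0, "fingers": 0.7}

```text
t: 20.4
eef_pos: [0.4525, -0.4291, 0.1101]
orientation: [0.75, 0.661, 0.0, 0.001]
wrist_force: [-0.2, -0.2, 0.6]
grip_width: 0.704
finger_force: 0.0
```

```bash
python3 st.py; python3 snap.py w7; python3 - <<'E'
import pickle
from h import *
# colour-segment rail in w7
a=cv2.imread('pics/w7.png'); h=cv2.cvtColor(a,cv2.COLOR_BGR2HSV)
m=cv2.inRange(h,(5,130,60),(16,255,255)); m[330:]=0
n,l,st,ce=cv2.connectedComponentsWithStats(m)
w=pickle.load(open("w7.pkl","rb"))
for i in range(1,n):
    if st[i,4]>2000:
        c=cv2.findContours((l==i).astype('uint8'),0,2)[0][0]; b=cv2.boxPoints(cv2.minAreaRect(c))
        P=np.array([plane(w,p,.012)[:2] for p in b]); print(st[i],b.round(0).tolist(),P.round(4).tolist(),P.mean(0))
E
```

```text
20.4 [ 0.4525 -0.4291  0.1101] yaw 1.4446146222925635 z [ 0.0017 -0.0018 -1.    ] 0.704232984139836 [-0.1823 -0.2141  0.6412] j6 -0.7521117927858476
20.4 [ 0.4525 -0.4291  0.1101] tool x [ 0.1258  0.992  -0.0016] z [ 0.0017 -0.0018 -1.    ] [-0.8782  0.1737  1.7311  0.0001  1.2342 -0.7521] 0.704232984139836
[  277   131    68   199 10465] [[277.0, 131.0], [344.0, 131.0], [344.0, 329.0], [277.0, 329.0]] [[0.4426, -0.3622], [0.4752, -0.3663], [0.4638, -0.4732], [0.4265, -0.4685]] [ 0.45203027 -0.41755939]
```

Call:
arm_command:
  increments:
    - {"ax": 0, "ay": 0, "az": 0, "x": -1, "y": 0, "z": -35, "fingers": 0.7}
    - {"ax": 0, "ay": 0, "az": 0, "x": 0, "y": 0, "z": -25, "fingers": 0.7}
    - {"ax": 0, "ay": 0, "az": 0, "x": 0, "y": 0, "z": -15, "fingers": 0.7}
    - {"ax": 0, "ay": 0, "az": 0, "x": 0, "y": 0, "z": -8, "fingers": 0.7}
    - {"ax": 0, "ay": 0, "az": 0, "x": 0, "y": 0, "z": -4, "fingers": 0.7}
    - {"ax": 0, "ay": 0, "az": 0, "x": 0, "y": 0, "z": 0, "fingers": 0.7}
    - {"ax": 0, "ay": 0, "az": 0, "x": 0, "y": 0, "z": 0, "fingers": 0.7}
    - {"ax": 0, "ay": 0, "az": 0, "x": 0, "y": 0, "z": 0, "fingers": 0.6}

```text
t: 21.25
eef_pos: [0.4512, -0.4299, 0.0226]
orientation: [0.751, 0.66, -0.0, 0.001]
wrist_force: [-0.8, -0.3, -0.5]
grip_width: 0.602
finger_force: 0.0
```

Call:
arm_command:
  increments:
    - {"ax": 0, "ay": 0, "az": 0, "x": 0, "y": 0, "z": 0, "fingers": 0.4}
    - {"ax": 0, "ay": 0, "az": 0, "x": 0, "y": 0, "z": 0, "fingers": 0.2}
    - {"ax": 0, "ay": 0, "az": 0, "x": 0, "y": 0, "z": 0, "fingers": 0}
    - {"ax": 0, "ay": 0, "az": 0, "x": 0, "y": 0, "z": 0, "fingers": 0}
    - {"ax": 0, "ay": 0, "az": 0, "x": 0, "y": 0, "z": 0, "fingers": 0}
    - {"ax": 0, "ay": 0, "az": 0, "x": 0, "y": 0, "z": 0, "fingers": 0}
    - {"ax": 0, "ay": 0, "az": 0, "x": 0, "y": 0, "z": 0, "fingers": 0}
    - {"ax": 0, "ay": 0, "az": 0, "x": 0, "y": 0, "z": 0, "fingers": 0}

```text
t: 22.05
eef_pos: [0.4511, -0.4299, 0.0224]
orientation: [0.751, 0.66, -0.0, 0.001]
wrist_force: [-0.2, 0.6, 5.0]
grip_width: 0.38
finger_force: 50.8
```

```bash
python3 st.py
```

```text
22.05 [ 0.4511 -0.4299  0.0224] yaw 1.4427747489915033 z [ 0.0011 -0.0014 -1.    ] 0.38022958206266616 [-0.1991  0.6126  5.0076] j6 -0.7526666990833656
```

Call:
arm_command:
  increments:
    - {"ax": 0, "ay": 0, "az": 0, "x": 0, "y": 0, "z": 15, "fingers": 0}
    - {"ax": 0, "ay": 0, "az": 0, "x": 0, "y": 0, "z": 30, "fingers": 0}
    - {"ax": 0, "ay": 0, "az": 0, "x": 0, "y": 0, "z": 40, "fingers": 0}
    - {"ax": 0, "ay": 0, "az": 0, "x": 0, "y": 0, "z": 40, "fingers": 0}
    - {"ax": 0, "ay": 0, "az": 0, "x": 0, "y": 25, "z": 20, "fingers": 0}
    - {"ax": 0, "ay": 0, "az": 0, "x": 0, "y": 35, "z": 0, "fingers": 0}
    - {"ax": 0, "ay": 0, "az": 0, "x": 0, "y": 40, "z": 0, "fingers": 0}
    - {"ax": 0, "ay": 0, "az": 0, "x": 5, "y": 40, "z": 0, "fingers": 0}

```text
t: 22.85
eef_pos: [0.4548, -0.2878, 0.1667]
orientation: [0.751, 0.66, 0.0, -0.0]
wrist_force: [1.0, -0.7, 0.0]
grip_width: 0.379
finger_force: 50.1
```

Call:
arm_command:
  increments:
    - {"ax": 0, "ay": 0, "az": 0.01, "x": 25, "y": 35, "z": 0, "fingers": 0}
    - {"ax": 0, "ay": 0, "az": 0.01, "x": 25, "y": 35, "z": 0, "fingers": 0}
    - {"ax": 0, "ay": 0, "az": 0.01, "x": 25, "y": 30, "z": 0, "fingers": 0}
    - {"ax": 0, "ay": 0, "az": 0.01, "x": 25, "y": 20, "z": 0, "fingers": 0}
    - {"ax": 0, "ay": 0, "az": 0, "x": 30, "y": 15, "z": 0, "fingers": 0}
    - {"ax": 0, "ay": 0, "az": 0, "x": 30, "y": 5, "z": 0, "fingers": 0}
    - {"ax": 0, "ay": 0, "az": 0, "x": 20, "y": 0, "z": 0, "fingers": 0}
    - {"ax": 0, "ay": 0, "az": 0, "x": 0, "y": 0, "z": 0, "fingers": 0}

```text
t: 23.65
eef_pos: [0.6369, -0.1486, 0.1664]
orientation: [0.737, 0.676, 0.0, 0.0]
wrist_force: [0.5, -0.8, -0.4]
grip_width: 0.382
finger_force: 50.1
```

Call:
arm_command:
  increments:
    - {"ax": 0, "ay": 0, "az": 0, "x": 0, "y": 0, "z": -20, "fingers": 0}
    - {"ax": 0, "ay": 0, "az": 0, "x": 0, "y": 0, "z": -30, "fingers": 0}
    - {"ax": 0, "ay": 0, "az": 0, "x": 0, "y": 0, "z": -20, "fingers": 0}
    - {"ax": 0, "ay": 0, "az": 0, "x": 0, "y": 0, "z": -10, "fingers": 0}
    - {"ax": 0, "ay": 0, "az": 0, "x": 0, "y": 0, "z": 0, "fingers": 0}
    - {"ax": 0, "ay": 0, "az": 0, "x": 0, "y": 0, "z": 0, "fingers": 0}
    - {"ax": 0, "ay": 0, "az": 0, "x": 0, "y": 0, "z": 0, "fingers": 0}
    - {"ax": 0, "ay": 0, "az": 0, "x": 0, "y": 0, "z": 0, "fingers": 0}

```text
t: 24.45
eef_pos: [0.6364, -0.1496, 0.0881]
orientation: [0.738, 0.675, 0.001, 0.001]
wrist_force: [0.3, 0.8, -0.3]
grip_width: 0.383
finger_force: 50.1
```

```bash
python3 st.py
```

```text
24.45 [ 0.6364 -0.1496  0.0881] yaw 1.482784060307001 z [ 0.0025 -0.0009 -1.    ] 0.3834297141260479 [ 0.3499  0.785  -0.3068] j6 -0.2565316961296154
```

Call:
arm_command:
  increments:
    - {"ax": 0, "ay": 0, "az": 0, "x": 1, "y": -1, "z": -12, "fingers": 0}
    - {"ax": 0, "ay": 0, "az": 0, "x": 0, "y": 0, "z": -12, "fingers": 0}
    - {"ax": 0, "ay": 0, "az": 0, "x": 0, "y": 0, "z": -8, "fingers": 0}
    - {"ax": 0, "ay": 0, "az": 0, "x": 0, "y": 0, "z": -5, "fingers": 0}
    - {"ax": 0, "ay": 0, "az": 0, "x": 0, "y": 0, "z": -4, "fingers": 0}
    - {"ax": 0, "ay": 0, "az": 0, "x": 0, "y": 0, "z": 0, "fingers": 0}
    - {"ax": 0, "ay": 0, "az": 0, "x": 0, "y": 0, "z": 0, "fingers": 0}
    - {"ax": 0, "ay": 0, "az": 0, "x": 0, "y": 0, "z": 0, "fingers": 0}

```text
t: 25.25
eef_pos: [0.6368, -0.1503, 0.0463]
orientation: [0.737, 0.675, 0.0, 0.0]
wrist_force: [-2.6, 1.2, 5.7]
grip_width: 0.381
finger_force: 50.8
```

```bash
python3 st.py
```

```text
25.25 [ 0.6368 -0.1503  0.0463] yaw 1.4829148995915271 z [ 0. -0. -1.] 0.380658413737262 [-2.5815  1.1834  5.6561] j6 -0.257443615903534
```

Call:
arm_command:
  increments:
    - {"ax": 0, "ay": 0, "az": 0, "x": 0, "y": 0, "z": 0, "fingers": 0.5}
    - {"ax": 0, "ay": 0, "az": 0, "x": 0, "y": 0, "z": 0, "fingers": 0.55}
    - {"ax": 0, "ay": 0, "az": 0, "x": 0, "y": 0, "z": 0, "fingers": 0.55}
    - {"ax": 0, "ay": 0, "az": 0, "x": 0, "y": 0, "z": 15, "fingers": 0.55}
    - {"ax": 0, "ay": 0, "az": 0, "x": 0, "y": 0, "z": 30, "fingers": 0.55}
    - {"ax": 0, "ay": 0, "az": 0, "x": 0, "y": 0, "z": 40, "fingers": 0.5}
    - {"ax": 0, "ay": 0, "az": 0, "x": 0, "y": 0, "z": 40, "fingers": 0.5}
    - {"ax": 0, "ay": 0, "az": 0, "x": 0, "y": 0, "z": 20, "fingers": 0.5}

```text
t: 26.05
eef_pos: [0.6384, -0.1509, 0.1966]
orientation: [0.737, 0.675, 0.002, 0.003]
wrist_force: [0.7, -0.6, -0.6]
grip_width: 0.499
finger_force: 0.0
```

Call:
arm_command:
  increments:
    - {"ax": 0, "ay": 0, "az": 0.036, "x": -1.5, "y": 32, "z": 0, "fingers": 0.5}
    - {"ax": 0, "ay": 0, "az": 0.036, "x": -1.5, "y": 32, "z": 0, "fingers": 0.5}
    - {"ax": 0, "ay": 0, "az": 0.036, "x": -1.5, "y": 32, "z": 0, "fingers": 0.5}
    - {"ax": 0, "ay": 0, "az": 0.036, "x": -1.5, "y": 32, "z": 0, "fingers": 0.5}
    - {"ax": 0, "ay": 0, "az": 0.036, "x": -1.5, "y": 32, "z": 0, "fingers": 0.5}
    - {"ax": 0, "ay": 0, "az": 0.036, "x": -1.5, "y": 32, "z": 0, "fingers": 0.5}
    - {"ax": 0, "ay": 0, "az": 0.036, "x": -1.5, "y": 32, "z": 0, "fingers": 0.5}
    - {"ax": 0, "ay": 0, "az": 0.036, "x": -1.5, "y": 32, "z": 0, "fingers": 0.5}

```text
t: 26.85
eef_pos: [0.6246, 0.1071, 0.1917]
orientation: [0.632, 0.775, 0.0, 0.001]
wrist_force: [-0.3, 0.4, 1.0]
grip_width: 0.503
finger_force: 0.0
```

Call:
arm_command:
  increments:
    - {"ax": 0, "ay": 0, "az": 0.036, "x": -1.5, "y": 32, "z": 0, "fingers": 0.5}
    - {"ax": 0, "ay": 0, "az": 0.036, "x": -1.5, "y": 32, "z": 0, "fingers": 0.5}
    - {"ax": 0, "ay": 0, "az": 0.036, "x": -1.5, "y": 32, "z": 0, "fingers": 0.5}
    - {"ax": 0, "ay": 0, "az": 0.036, "x": -1.5, "y": 32, "z": -20, "fingers": 0.5}
    - {"ax": 0, "ay": 0, "az": 0, "x": 0, "y": 0, "z": -30, "fingers": 0.5}
    - {"ax": 0, "ay": 0, "az": 0, "x": 0, "y": 0, "z": -30, "fingers": 0.5}
    - {"ax": 0, "ay": 0, "az": 0, "x": 0, "y": 0, "z": 0, "fingers": 0.5}
    - {"ax": 0, "ay": 0, "az": 0, "x": 0, "y": 0, "z": 0, "fingers": 0.5}

```text
t: 27.65
eef_pos: [0.6185, 0.2337, 0.1109]
orientation: [0.576, 0.818, -0.0, -0.0]
wrist_force: [0.2, 0.3, 0.0]
grip_width: 0.499
finger_force: 0.0
```

```bash
cat > seg.py <<'E'
import sys,pickle
from h import *
n=sys.argv[1]; a=cv2.imread(f'pics/{n}.png'); h=cv2.cvtColor(a,cv2.COLOR_BGR2HSV)
m=cv2.inRange(h,(5,130,60),(16,255,255)); m[330:]=0
k,l,st,ce=cv2.connectedComponentsWithStats(m); w=pickle.load(open(n+".pkl","rb"))
for i in range(1,k):
    if st[i,4]>2000:
        c=cv2.findContours((l==i).astype('uint8'),0,2)[0][0]; b=cv2.boxPoints(cv2.minAreaRect(c))
        P=np.array([plane(w,p,.012)[:2] for p in b]); print(st[i],b.round(0).tolist(),P.round(4).tolist(),P.mean(0))
E
python3 st.py; python3 snap.py w8; python3 seg.py w8
```

```text
27.65 [0.6185 0.2337 0.1109] yaw 1.9147291858765825 z [-0.0004 -0.0001 -1.    ] 0.49921672824414526 [0.1985 0.3453 0.0371] j6 -0.09509586647907814
27.65 [0.6185 0.2337 0.1109] tool x [-0.3372  0.9414  0.    ] z [-0.0004 -0.0001 -1.    ] [ 0.2488  0.256   1.6337  0.      1.2523 -0.0951] 0.49921672824414526
[ 229    0  104   40 2236] [[229.0, 0.0], [332.0, 0.0], [332.0, 39.0], [229.0, 39.0]] [[0.5403, 0.3364], [0.5846, 0.3523], [0.5902, 0.337], [0.545, 0.3208]] [0.56502891 0.3366509 ]
[ 295  130   44  200 8216] [[295.0, 130.0], [338.0, 130.0], [338.0, 329.0], [295.0, 329.0]] [[0.5874, 0.2924], [0.6073, 0.2995], [0.6454, 0.1981], [0.6227, 0.1899]] [0.61570196 0.24498318]
```

Call:
arm_command:
  increments:
    - {"ax": 0, "ay": 0, "az": 0, "x": 0.8, "y": 1, "z": -35, "fingers": 0.5}
    - {"ax": 0, "ay": 0, "az": 0, "x": 0, "y": 0, "z": -25, "fingers": 0.5}
    - {"ax": 0, "ay": 0, "az": 0, "x": 0, "y": 0, "z": -15, "fingers": 0.5}
    - {"ax": 0, "ay": 0, "az": 0, "x": 0, "y": 0, "z": -8, "fingers": 0.5}
    - {"ax": 0, "ay": 0, "az": 0, "x": 0, "y": 0, "z": -4.5, "fingers": 0.5}
    - {"ax": 0, "ay": 0, "az": 0, "x": 0, "y": 0, "z": 0, "fingers": 0.5}
    - {"ax": 0, "ay": 0, "az": 0, "x": 0, "y": 0, "z": 0, "fingers": 0.5}
    - {"ax": 0, "ay": 0, "az": 0, "x": 0, "y": 0, "z": 0, "fingers": 0.4}

```text
t: 28.5
eef_pos: [0.6202, 0.235, 0.0241]
orientation: [0.576, 0.818, 0.001, 0.001]
wrist_force: [-0.1, 0.2, -0.6]
grip_width: 0.4
finger_force: 0.0
```

Call:
arm_command:
  increments:
    - {"ax": 0, "ay": 0, "az": 0, "x": 0, "y": 0, "z": 0, "fingers": 0.2}
    - {"ax": 0, "ay": 0, "az": 0, "x": 0, "y": 0, "z": 0, "fingers": 0.1}
    - {"ax": 0, "ay": 0, "az": 0, "x": 0, "y": 0, "z": 0, "fingers": 0}
    - {"ax": 0, "ay": 0, "az": 0, "x": 0, "y": 0, "z": 0, "fingers": 0}
    - {"ax": 0, "ay": 0, "az": 0, "x": 0, "y": 0, "z": 0, "fingers": 0}
    - {"ax": 0, "ay": 0, "az": 0, "x": 0, "y": 0, "z": 0, "fingers": 0}
    - {"ax": 0, "ay": 0, "az": 0, "x": 0, "y": 0, "z": 0, "fingers": 0}
    - {"ax": 0, "ay": 0, "az": 0, "x": 0, "y": 0, "z": 0, "fingers": 0}

```text
t: 29.3
eef_pos: [0.6202, 0.235, 0.024]
orientation: [0.576, 0.818, 0.001, 0.001]
wrist_force: [-0.6, 0.4, 6.1]
grip_width: 0.243
finger_force: 51.6
```

```bash
python3 st.py
```

```text
29.3 [0.6202 0.235  0.024 ] yaw 1.9148159871874384 z [ 0.0018  0.0005 -1.    ] 0.24274061892613943 [-0.6281  0.354   6.0586] j6 -0.09391013206020865
```

Call:
arm_command:
  increments:
    - {"ax": 0, "ay": 0, "az": 0, "x": 0, "y": 0, "z": 15, "fingers": 0}
    - {"ax": 0, "ay": 0, "az": 0, "x": 0, "y": 0, "z": 30, "fingers": 0}
    - {"ax": 0, "ay": 0, "az": 0, "x": 0, "y": 0, "z": 40, "fingers": 0}
    - {"ax": 0, "ay": 0, "az": 0, "x": 0, "y": 0, "z": 40, "fingers": 0}
    - {"ax": 0, "ay": 0, "az": -0.036, "x": -4.5, "y": -20, "z": 40, "fingers": 0}
    - {"ax": 0, "ay": 0, "az": -0.036, "x": -4.5, "y": -32, "z": 0, "fingers": 0}
    - {"ax": 0, "ay": 0, "az": -0.036, "x": -4.5, "y": -32, "z": 0, "fingers": 0}
    - {"ax": 0, "ay": 0, "az": -0.036, "x": -4.5, "y": -32, "z": 0, "fingers": 0}

```text
t: 30.1
eef_pos: [0.6008, 0.1178, 0.1886]
orientation: [0.633, 0.774, 0.0, 0.0]
wrist_force: [0.1, -0.3, -0.7]
grip_width: 0.24
finger_force: 51.0
```

Call:
arm_command:
  increments:
    - {"ax": 0, "ay": 0, "az": -0.036, "x": -4.5, "y": -35, "z": 0, "fingers": 0}
    - {"ax": 0, "ay": 0, "az": -0.036, "x": -4.5, "y": -35, "z": 0, "fingers": 0}
    - {"ax": 0, "ay": 0, "az": -0.036, "x": -4.5, "y": -35, "z": 0, "fingers": 0}
    - {"ax": 0, "ay": 0, "az": -0.036, "x": -4.5, "y": -35, "z": 0, "fingers": 0}
    - {"ax": 0, "ay": 0, "az": -0.036, "x": -4.5, "y": -35, "z": 0, "fingers": 0}
    - {"ax": 0, "ay": 0, "az": -0.036, "x": -4.5, "y": -35, "z": 0, "fingers": 0}
    - {"ax": 0, "ay": 0, "az": -0.036, "x": -4.5, "y": -33, "z": 0, "fingers": 0}
    - {"ax": 0, "ay": 0, "az": -0.035, "x": -4.5, "y": -20, "z": 0, "fingers": 0}

```text
t: 30.9
eef_pos: [0.5645, -0.1463, 0.188]
orientation: [0.738, 0.675, -0.0, -0.0]
wrist_force: [-0.5, -1.5, 0.3]
grip_width: 0.241
finger_force: 50.9
```

Call:
arm_command:
  increments:
    - {"ax": 0, "ay": 0, "az": 0, "x": 0, "y": 0, "z": -30, "fingers": 0}
    - {"ax": 0, "ay": 0, "az": 0, "x": 0, "y": 0, "z": -40, "fingers": 0}
    - {"ax": 0, "ay": 0, "az": 0, "x": 0, "y": 0, "z": -20, "fingers": 0}
    - {"ax": 0, "ay": 0, "az": 0, "x": 0, "y": 0, "z": -10, "fingers": 0}
    - {"ax": 0, "ay": 0, "az": 0, "x": 0, "y": 0, "z": 0, "fingers": 0}
    - {"ax": 0, "ay": 0, "az": 0, "x": 0, "y": 0, "z": 0, "fingers": 0}
    - {"ax": 0, "ay": 0, "az": 0, "x": 0, "y": 0, "z": 0, "fingers": 0}
    - {"ax": 0, "ay": 0, "az": 0, "x": 0, "y": 0, "z": 0, "fingers": 0}

```text
t: 31.7
eef_pos: [0.5664, -0.1445, 0.0896]
orientation: [0.737, 0.676, 0.001, 0.001]
wrist_force: [-0.1, -1.1, -0.1]
grip_width: 0.239
finger_force: 51.0
```

```bash
python3 st.py; python3 snap.py w9
```

```text
31.7 [ 0.5664 -0.1445  0.0896] yaw 1.4839629822946248 z [ 0.0027 -0.001  -1.    ] 0.2391631146106036 [-0.1437 -1.1066 -0.1244] j6 -0.2903109007388969
31.7 [ 0.5664 -0.1445  0.0896] tool x [ 0.0867  0.9962 -0.0008] z [ 0.0027 -0.001  -1.    ] [-0.3771  0.1126  1.8374  0.      1.1888 -0.2903] 0.2391631146106036
```

View pics/w9.png

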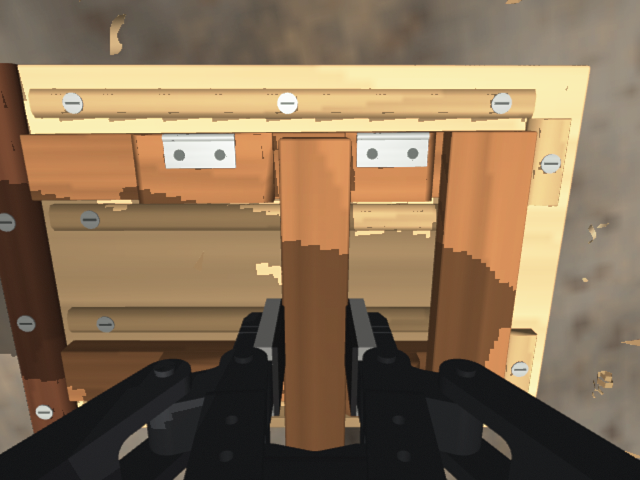

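```bash
python3 - <<'E'
from h import *
import pickle
w=pickle.load(open("w9.pkl","rb"))
J=np.array([.550,-.1425]);c,s=np.cos(-.087),np.sin(-.087)
def j(p,z):
    d=plane(w,p,z)[:2]-J; return (np.array([c*d[0]+s*d[1],-s*d[0]+c*d[1]])*1e3).round(1)
for n,p,z in [("hfoot",(22,136),.024),("h-55",(137,150),.036),("hous L top",(273,160),.036),("hous R top",(351,160),.036),("headlap sh",(434,160),.036),("head rail L",(444,132),.036),("headrail R",(536,132),.036),("rail L",(280,140),.0776),("rail R",(350,140),.0776),("scr",(72,103),.019),("scr",(287,103),.019),("scr",(501,103),.019)]: print(n,j(p,z))
E
```

```text
hfoot [-106.    63.3]
h-55 [-53.7  58.4]
hous L top [ 0.1 54.5]
hous R top [31.2 54.5]
headlap sh [64.4 54.5]
head rail L [67.5 65.4]
headrail R [103.7  65.4]
rail L [ 6.1 64.1]
rail R [27.2 64.1]
scr [-85.7  76.7]
scr [ 5.1 76.7]
scr [95.6 76.8]
```

Call:
arm_command:
  increments:
    - {"ax": 0, "ay": 0, "az": 0, "x": -1, "y": 1, "z": -12, "fingers": 0}
    - {"ax": 0, "ay": 0, "az": 0, "x": 0, "y": 0, "z": -12, "fingers": 0}
    - {"ax": 0, "ay": 0, "az": 0, "x": 0, "y": 0, "z": -8, "fingers": 0}
    - {"ax": 0, "ay": 0, "az": 0, "x": 0, "y": 0, "z": -5, "fingers": 0}
    - {"ax": 0, "ay": 0, "az": 0, "x": 0, "y": 0, "z": -4, "fingers": 0}
    - {"ax": 0, "ay": 0, "az": 0, "x": 0, "y": 0, "z": 0, "fingers": 0}
    - {"ax": 0, "ay": 0, "az": 0, "x": 0, "y": 0, "z": 0, "fingers": 0}
    - {"ax": 0, "ay": 0, "az": 0, "x": 0, "y": 0, "z": 0, "fingers": 0}

```text
t: 32.55
eef_pos: [0.5648, -0.1433, 0.0479]
orientation: [0.737, 0.676, 0.0, 0.0]
wrist_force: [-2.4, 1.7, 7.0]
grip_width: 0.242
finger_force: 51.8
```

```bash
python3 st.py
```

```text
32.55 [ 0.5648 -0.1433  0.0479] yaw 1.4838276254339096 z [ 0.0003  0.0001 -1.    ] 0.24190585457384664 [-2.4035  1.7203  7.0484] j6 -0.2892882085581148
```

Call:
arm_command:
  increments:
    - {"ax": 0, "ay": 0, "az": 0, "x": 0, "y": 0, "z": 0, "fingers": 0.4}
    - {"ax": 0, "ay": 0, "az": 0, "x": 0, "y": 0, "z": 0, "fingers": 0.45}
    - {"ax": 0, "ay": 0, "az": 0, "x": 0, "y": 0, "z": 0, "fingers": 0.45}
    - {"ax": 0, "ay": 0, "az": 0, "x": 0, "y": 0, "z": 15, "fingers": 0.45}
    - {"ax": 0, "ay": 0, "az": 0, "x": 0, "y": 0, "z": 30, "fingers": 0.45}
    - {"ax": 0, "ay": 0, "az": 0, "x": 0, "y": 0, "z": 40, "fingers": 0.8}
    - {"ax": 0, "ay": 0, "az": 0, "x": 0, "y": 0, "z": 40, "fingers": 0.8}
    - {"ax": 0, "ay": 0, "az": 0, "x": 0, "y": 20, "z": 20, "fingers": 0.8}

```text
t: 33.35
eef_pos: [0.5663, -0.1251, 0.1979]
orientation: [0.738, 0.675, 0.002, 0.004]
wrist_force: [1.0, 1.4, -0.1]
grip_width: 0.8
finger_force: 0.0
```

Call:
arm_command:
  increments:
    - {"ax": 0, "ay": 0, "az": 0.005, "x": 0, "y": 40, "z": 0, "fingers": 0.8}
    - {"ax": 0, "ay": 0, "az": 0.005, "x": 0, "y": 40, "z": 0, "fingers": 0.8}
    - {"ax": 0, "ay": 0, "az": 0.005, "x": 0, "y": 40, "z": 0, "fingers": 0.8}
    - {"ax": 0, "ay": 0, "az": 0.005, "x": 0, "y": 40, "z": 0, "fingers": 0.8}
    - {"ax": 0, "ay": 0, "az": 0.005, "x": 0, "y": 40, "z": 0, "fingers": 0.8}
    - {"ax": 0, "ay": 0, "az": 0.005, "x": 0, "y": 40, "z": 0, "fingers": 0.8}
    - {"ax": 0, "ay": 0, "az": 0.005, "x": 0, "y": 40, "z": 0, "fingers": 0.8}
    - {"ax": 0, "ay": 0, "az": 0.005, "x": 0, "y": 40, "z": 0, "fingers": 0.8}

```text
t: 34.15
eef_pos: [0.5643, 0.1985, 0.1932]
orientation: [0.723, 0.69, 0.001, 0.0]
wrist_force: [0.1, -0.8, 0.8]
grip_width: 0.798
finger_force: 0.0
```

Call:
arm_command:
  increments:
    - {"ax": 0, "ay": 0, "az": 0.006, "x": -0.5, "y": 40, "z": 0, "fingers": 0.8}
    - {"ax": 0, "ay": 0, "az": 0.006, "x": -0.5, "y": 40, "z": 0, "fingers": 0.8}
    - {"ax": 0, "ay": 0, "az": 0.006, "x": -0.5, "y": 40, "z": 0, "fingers": 0.8}
    - {"ax": 0, "ay": 0, "az": 0.006, "x": -0.5, "y": 40, "z": 0, "fingers": 0.8}
    - {"ax": 0, "ay": 0, "az": 0.006, "x": -0.5, "y": 28, "z": -15, "fingers": 0.8}
    - {"ax": 0, "ay": 0, "az": 0, "x": -0.5, "y": 14, "z": -30, "fingers": 0.8}
    - {"ax": 0, "ay": 0, "az": 0, "x": 0, "y": 0, "z": -35, "fingers": 0.8}
    - {"ax": 0, "ay": 0, "az": 0, "x": 0, "y": 0, "z": 0, "fingers": 0.8}

```text
t: 34.95
eef_pos: [0.5578, 0.3975, 0.1062]
orientation: [0.713, 0.701, -0.005, -0.001]
wrist_force: [-0.9, -0.1, -1.4]
grip_width: 0.799
finger_force: 0.0
```

```bash
python3 st.py; python3 snap.py w10; python3 seg.py w10
```

```text
34.95 [0.5578 0.3975 0.1062] yaw 1.5547939766246344 z [-0.0092 -0.0052 -0.9999] 0.7991516413819548 [-0.9197 -0.0785 -1.4151] j6 0.5266884268567926
34.95 [0.5578 0.3975 0.1062] tool x [ 0.016   0.9999 -0.0054] z [-0.0092 -0.0052 -0.9999] [ 0.5106  0.3176  1.5672 -0.0001  1.2673  0.5267] 0.7991516413819548
[  278   124    95   206 17263] [[278.0, 329.0], [278.0, 124.0], [372.0, 124.0], [372.0, 329.0]] [[0.5363, 0.357], [0.5406, 0.4659], [0.5857, 0.4652], [0.5881, 0.3564]] [0.56264437 0.41114184]
```

Call:
arm_command:
  increments:
    - {"ax": 0, "ay": 0, "az": 0, "x": 0.5, "y": 1, "z": -20, "fingers": 0.8}
    - {"ax": 0, "ay": 0, "az": 0, "x": 0, "y": 0, "z": -25, "fingers": 0.8}
    - {"ax": 0, "ay": 0, "az": 0, "x": 0, "y": 0, "z": -20, "fingers": 0.8}
    - {"ax": 0, "ay": 0, "az": 0, "x": 0, "y": 0, "z": -10, "fingers": 0.8}
    - {"ax": 0, "ay": 0, "az": 0, "x": 0, "y": 0, "z": -6, "fingers": 0.8}
    - {"ax": 0, "ay": 0, "az": 0, "x": 0, "y": 0, "z": 0, "fingers": 0.8}
    - {"ax": 0, "ay": 0, "az": 0, "x": 0, "y": 0, "z": 0, "fingers": 0.8}
    - {"ax": 0, "ay": 0, "az": 0, "x": 0, "y": 0, "z": 0, "fingers": 0.8}

```text
t: 35.8
eef_pos: [0.5628, 0.4003, 0.0325]
orientation: [0.713, 0.701, 0.001, 0.0]
wrist_force: [-0.6, -0.1, 0.0]
grip_width: 0.804
finger_force: 0.0
```

```bash
python3 st.py
```

```text
35.8 [0.5628 0.4003 0.0325] yaw 1.5537524390501718 z [ 0.0022  0.0013 -1.    ] 0.804179904183315 [-0.5512 -0.0779  0.0094] j6 0.5276623717682684
```

Down 10.5 mm to 0.022 and close.

Call:
arm_command:
  increments:
    - {"ax": 0, "ay": 0, "az": 0, "x": 0, "y": 0, "z": -6, "fingers": 0.8}
    - {"ax": 0, "ay": 0, "az": 0, "x": 0, "y": 0, "z": -4.5, "fingers": 0.8}
    - {"ax": 0, "ay": 0, "az": 0, "x": 0, "y": 0, "z": 0, "fingers": 0.7}
    - {"ax": 0, "ay": 0, "az": 0, "x": 0, "y": 0, "z": 0, "fingers": 0.5}
    - {"ax": 0, "ay": 0, "az": 0, "x": 0, "y": 0, "z": 0, "fingers": 0.3}
    - {"ax": 0, "ay": 0, "az": 0, "x": 0, "y": 0, "z": 0, "fingers": 0.1}
    - {"ax": 0, "ay": 0, "az": 0, "x": 0, "y": 0, "z": 0, "fingers": 0}
    - {"ax": 0, "ay": 0, "az": 0, "x": 0, "y": 0, "z": 0, "fingers": 0}

```text
t: 36.6
eef_pos: [0.5617, 0.3997, 0.0202]
orientation: [0.713, 0.701, -0.0, -0.0]
wrist_force: [0.3, -0.6, 0.1]
grip_width: 0.521
finger_force: 53.1
```

Call:
arm_command:
  increments:
    - {"ax": 0, "ay": 0, "az": 0, "x": 0, "y": 0, "z": 0, "fingers": 0}
    - {"ax": 0, "ay": 0, "az": 0, "x": 0, "y": 0, "z": 0, "fingers": 0}
    - {"ax": 0, "ay": 0, "az": 0, "x": 0, "y": 0, "z": 0, "fingers": 0}
    - {"ax": 0, "ay": 0, "az": 0, "x": 0, "y": 0, "z": 0, "fingers": 0}
    - {"ax": 0, "ay": 0, "az": 0, "x": 0, "y": 0, "z": 0, "fingers": 0}
    - {"ax": 0, "ay": 0, "az": 0, "x": 0, "y": 0, "z": 0, "fingers": 0}
    - {"ax": 0, "ay": 0, "az": 0, "x": 0, "y": 0, "z": 0, "fingers": 0}
    - {"ax": 0, "ay": 0, "az": 0, "x": 0, "y": 0, "z": 0, "fingers": 0}

```text
t: 37.4
eef_pos: [0.5618, 0.3998, 0.0203]
orientation: [0.713, 0.701, -0.0, -0.0]
wrist_force: [-0.2, -0.3, -0.8]
grip_width: 0.522
finger_force: 53.1
```

```bash
python3 st.py
```

```text
37.4 [0.5618 0.3998 0.0203] yaw 1.5538095303037258 z [-0. -0. -1.] 0.5220357463638621 [-0.1564 -0.2853 -0.8137] j6 0.5276436533937707
```

Call:
arm_command:
  increments:
    - {"ax": 0, "ay": 0, "az": 0, "x": 0, "y": 0, "z": 15, "fingers": 0}
    - {"ax": 0, "ay": 0, "az": 0, "x": 0, "y": 0, "z": 30, "fingers": 0}
    - {"ax": 0, "ay": 0, "az": 0, "x": 0, "y": 0, "z": 40, "fingers": 0}
    - {"ax": 0, "ay": 0, "az": 0, "x": 0, "y": 0, "z": 40, "fingers": 0}
    - {"ax": 0, "ay": 0, "az": 0, "x": 0, "y": 0, "z": 35, "fingers": 0}
    - {"ax": 0, "ay": 0, "az": 0, "x": -3.5, "y": -15, "z": 10, "fingers": 0}
    - {"ax": 0, "ay": 0, "az": 0, "x": -5, "y": -30, "z": 0, "fingers": 0}
    - {"ax": 0, "ay": 0, "az": 0, "x": -5, "y": -35, "z": 0, "fingers": 0}

```text
t: 38.2
eef_pos: [0.5486, 0.3199, 0.1929]
orientation: [0.713, 0.702, 0.002, 0.001]
wrist_force: [0.3, -0.6, -0.5]
grip_width: 0.523
finger_force: 53.1
```

Call:
arm_command:
  increments:
    - {"ax": 0, "ay": 0, "az": -0.007, "x": -7, "y": -40, "z": 0, "fingers": 0}
    - {"ax": 0, "ay": 0, "az": -0.007, "x": -7, "y": -40, "z": 0, "fingers": 0}
    - {"ax": 0, "ay": 0, "az": -0.007, "x": -7, "y": -40, "z": 0, "fingers": 0}
    - {"ax": 0, "ay": 0, "az": -0.007, "x": -7, "y": -40, "z": 0, "fingers": 0}
    - {"ax": 0, "ay": 0, "az": -0.007, "x": -7, "y": -40, "z": 0, "fingers": 0}
    - {"ax": 0, "ay": 0, "az": -0.007, "x": -7, "y": -40, "z": 0, "fingers": 0}
    - {"ax": 0, "ay": 0, "az": -0.007, "x": -7, "y": -40, "z": 0, "fingers": 0}
    - {"ax": 0, "ay": 0, "az": -0.007, "x": -7, "y": -40, "z": 0, "fingers": 0}

```text
t: 39.0
eef_pos: [0.492, -0.0017, 0.1918]
orientation: [0.732, 0.681, 0.001, 0.001]
wrist_force: [0.8, -0.8, -0.8]
grip_width: 0.522
finger_force: 53.1
```

Call:
arm_command:
  increments:
    - {"ax": 0, "ay": 0, "az": -0.007, "x": -7, "y": -40, "z": 0, "fingers": 0}
    - {"ax": 0, "ay": 0, "az": -0.007, "x": -7, "y": -40, "z": 0, "fingers": 0}
    - {"ax": 0, "ay": 0, "az": 0, "x": -5, "y": -35, "z": 0, "fingers": 0}
    - {"ax": 0, "ay": 0, "az": 0, "x": -5, "y": -20, "z": -20, "fingers": 0}
    - {"ax": 0, "ay": 0, "az": 0, "x": 0, "y": 0, "z": -40, "fingers": 0}
    - {"ax": 0, "ay": 0, "az": 0, "x": 0, "y": 0, "z": -30, "fingers": 0}
    - {"ax": 0, "ay": 0, "az": 0, "x": 0, "y": 0, "z": -10, "fingers": 0}
    - {"ax": 0, "ay": 0, "az": 0, "x": 0, "y": 0, "z": 0, "fingers": 0}

```text
t: 39.8
eef_pos: [0.4675, -0.1348, 0.0896]
orientation: [0.737, 0.676, -0.0, -0.001]
wrist_force: [0.7, 0.1, -0.6]
grip_width: 0.522
finger_force: 53.1
```

Call:
arm_command:
  increments:
    - {"ax": 0, "ay": 0, "az": 0, "x": 0, "y": 0, "z": 0, "fingers": 0}
    - {"ax": 0, "ay": 0, "az": 0, "x": 0, "y": 0, "z": 0, "fingers": 0}
    - {"ax": 0, "ay": 0, "az": 0, "x": 0, "y": 0, "z": 0, "fingers": 0}
    - {"ax": 0, "ay": 0, "az": 0, "x": 0, "y": 0, "z": 0, "fingers": 0}
    - {"ax": 0, "ay": 0, "az": 0, "x": 0, "y": 0, "z": 0, "fingers": 0}
    - {"ax": 0, "ay": 0, "az": 0, "x": 0, "y": 0, "z": 0, "fingers": 0}
    - {"ax": 0, "ay": 0, "az": 0, "x": 0, "y": 0, "z": 0, "fingers": 0}
    - {"ax": 0, "ay": 0, "az": 0, "x": 0, "y": 0, "z": 0, "fingers": 0}

```text
t: 40.6
eef_pos: [0.4683, -0.1352, 0.0902]
orientation: [0.737, 0.676, -0.0, -0.0]
wrist_force: [0.1, -0.5, -0.9]
grip_width: 0.525
finger_force: 53.1
```

```bash
python3 st.py; python3 snap.py w11
```

```text
40.6 [ 0.4683 -0.1352  0.0902] yaw 1.4837456773899336 z [-0.0002  0.0001 -1.    ] 0.5250780881469523 [ 0.0986 -0.5075 -0.8665] j6 -0.34682857435175524
40.6 [ 0.4683 -0.1352  0.0902] tool x [0.0869 0.9962 0.0001] z [-0.0002  0.0001 -1.    ] [-0.4339 -0.1174  2.0656 -0.      1.1936 -0.3468] 0.5250780881469523
```

View pics/w11.png

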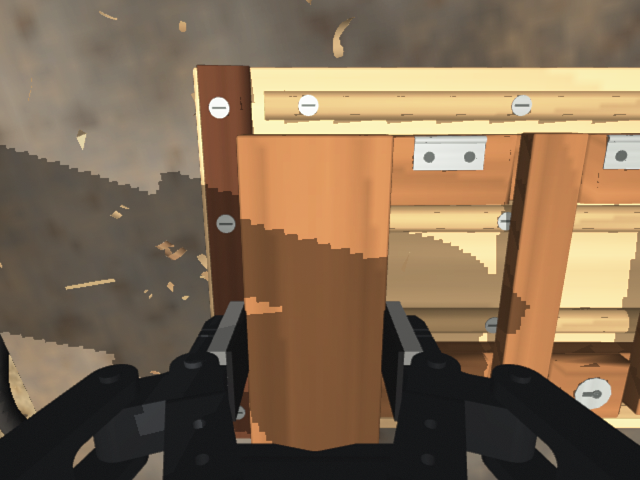

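Call:
arm_command:
  increments:
    - {"ax": 0, "ay": 0, "az": 0, "x": 0, "y": 0, "z": -15, "fingers": 0}
    - {"ax": 0, "ay": 0, "az": 0, "x": 0, "y": 0, "z": -13, "fingers": 0}
    - {"ax": 0, "ay": 0, "az": 0, "x": 0, "y": 0, "z": -9, "fingers": 0}
    - {"ax": 0, "ay": 0, "az": 0, "x": 0, "y": 0, "z": -5, "fingers": 0}
    - {"ax": 0, "ay": 0, "az": 0, "x": 0, "y": 0, "z": -3, "fingers": 0}
    - {"ax": 0, "ay": 0, "az": 0, "x": 0, "y": 0, "z": 0, "fingers": 0}
    - {"ax": 0, "ay": 0, "az": 0, "x": 0, "y": 0, "z": 0, "fingers": 0}
    - {"ax": 0, "ay": 0, "az": 0, "x": 0, "y": 0, "z": 0, "fingers": 0}

```text
t: 41.45
eef_pos: [0.4688, -0.1354, 0.0459]
orientation: [0.737, 0.676, 0.0, 0.0]
wrist_force: [-0.1, 0.3, -0.6]
grip_width: 0.526
finger_force: 53.1
```

```bash
python3 st.py
```

```text
41.45 [ 0.4688 -0.1354  0.0459] yaw 1.4838594424235634 z [ 0.0009 -0.0004 -1.    ] 0.5257872318412095 [-0.0553  0.2624 -0.5512] j6 -0.3468913262648942
```

Not yet touching; down 1.5 mm more, then release and rise.

Call:
arm_command:
  increments:
    - {"ax": 0, "ay": 0, "az": 0, "x": 0, "y": 0, "z": -1.5, "fingers": 0}
    - {"ax": 0, "ay": 0, "az": 0, "x": 0, "y": 0, "z": 0, "fingers": 0}
    - {"ax": 0, "ay": 0, "az": 0, "x": 0, "y": 0, "z": 0, "fingers": 0}
    - {"ax": 0, "ay": 0, "az": 0, "x": 0, "y": 0, "z": 0, "fingers": 0.6}
    - {"ax": 0, "ay": 0, "az": 0, "x": 0, "y": 0, "z": 0, "fingers": 0.7}
    - {"ax": 0, "ay": 0, "az": 0, "x": 0, "y": 0, "z": 0, "fingers": 0.75}
    - {"ax": 0, "ay": 0, "az": 0, "x": 0, "y": 0, "z": 0, "fingers": 0.75}
    - {"ax": 0, "ay": 0, "az": 0, "x": 0, "y": 0, "z": 10, "fingers": 0.75}

```text
t: 42.25
eef_pos: [0.4671, -0.1346, 0.0527]
orientation: [0.737, 0.676, -0.001, -0.002]
wrist_force: [-0.4, 1.0, -0.1]
grip_width: 0.749
finger_force: 0.0
```

Call:
arm_command:
  increments:
    - {"ax": 0, "ay": 0, "az": 0, "x": 0, "y": 0, "z": 30, "fingers": 0.75}
    - {"ax": 0, "ay": 0, "az": 0, "x": 0, "y": 0, "z": 40, "fingers": 0.75}
    - {"ax": 0, "ay": 0, "az": 0, "x": 0, "y": -10, "z": 40, "fingers": 0.75}
    - {"ax": 0, "ay": 0, "az": 0, "x": 10, "y": -30, "z": 35, "fingers": 0.75}
    - {"ax": 0, "ay": 0, "az": 0, "x": 15, "y": -30, "z": 30, "fingers": 0.75}
    - {"ax": 0, "ay": 0, "az": 0, "x": 15, "y": -30, "z": 20, "fingers": 0.75}
    - {"ax": 0, "ay": 0, "az": 0, "x": 0, "y": 0, "z": 0, "fingers": 0.75}
    - {"ax": 0, "ay": 0, "az": 0, "x": 0, "y": 0, "z": 0, "fingers": 0.75}

```text
t: 43.05
eef_pos: [0.5083, -0.2355, 0.2495]
orientation: [0.737, 0.675, 0.0, 0.0]
wrist_force: [-0.9, 0.9, 0.1]
grip_width: 0.746
finger_force: 0.0
```

```bash
python3 snap.py w12
```

```text
43.05 [ 0.5083 -0.2355  0.2495] tool x [0.0878 0.9961 0.0001] z [ 0.0005  0.0001 -1.    ] [-0.5667 -0.0994  1.7689  0.0003  1.4717 -0.4789] 0.7462855825414668
```

View pics/w12.png

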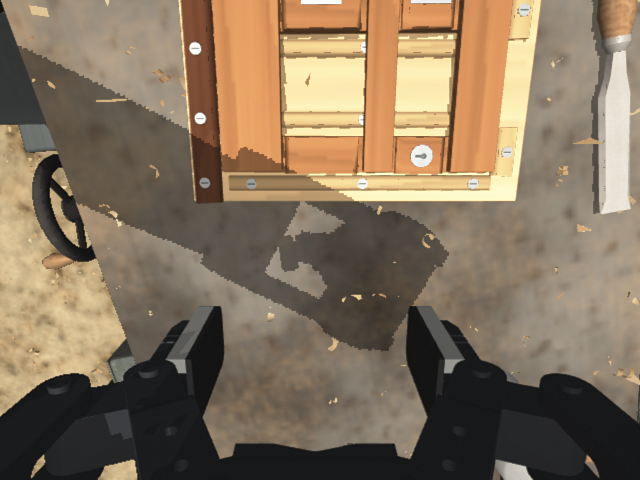

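```bash
python3 - <<'E'
from h import *
import pickle
w=pickle.load(open("w12.pkl","rb"))
J=np.array([.550,-.1425]);c,s=np.cos(-.087),np.sin(-.087)
def j(p,z):
    d=plane(w,p,z)[:2]-J; return (np.array([c*d[0]+s*d[1],-s*d[0]+c*d[1]])*1e3).round(1)
for n,p,z in [("foot L",(219,173),.036),("foot R",(284,173),.036),("foot R top",(281,5),.036),("lockr L",(364,172),.036),("R",(396,172),.036),("L top",(368,5),.036),("R top",(397,5),.036),("head L",(453,173),.036),("R",(500,173),.036),("top L",(463,5),.036),("top R",(509,5),.036),("keyhole",(422,156),.036),("stile in",(320,137),.036),("stile out",(320,174),.036),("scr",(251,184),.019),("scr",(363,184),.019),("scr",(474,184),.019)]: print(n,j(p,z))
E
```

```text
foot L [-106.8  -65. ]
foot R [-56.7 -65. ]
foot R top [-56.5  51.1]
lockr L [  4.9 -64.3]
R [ 29.5 -64.3]
L top [ 4.1 51.1]
R top [24.3 51.1]
head L [ 73.5 -65.1]
R [109.7 -65.1]
top L [70.2 51.1]
top R [102.2  51.1]
keyhole [ 48.7 -52.2]
stile in [-29.1 -38.1]
stile out [-29.  -65.8]
scr [-85.  -75.9]
scr [  6.3 -75.9]
scr [ 96.9 -76. ]
```

```bash
python3 - <<'E'
import cv2
a=cv2.imread("pics/w12.png")[0:210,340:550]
cv2.imwrite("pics/c12.png",cv2.resize(a,None,fx=2.85,fy=2.85,interpolation=cv2.INTER_CUBIC)[:600])
E
```

```text
(no output)
```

View pics/c12.png

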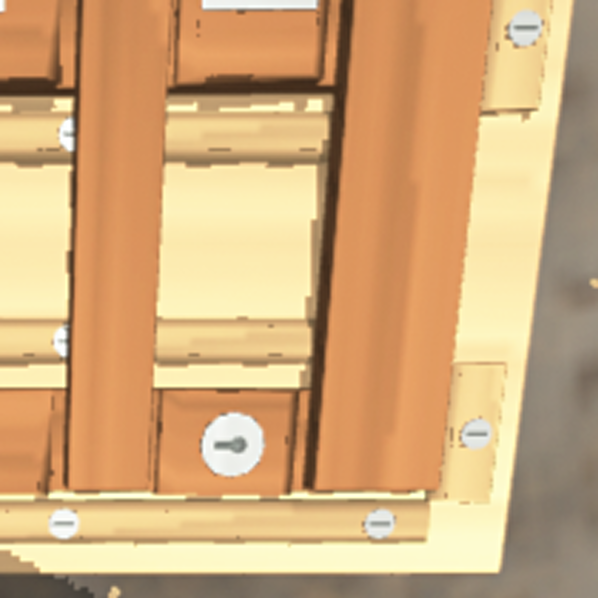

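```bash
python3 -c "
from plant import bot
print(bot.sign_off())"
```

```text
the job is handed in; nothing more can be done
None
```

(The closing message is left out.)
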